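# Put the three reference bottles back on their own shadow plates

### The job

The three reference bottles on the bottling bench each stand on the wrong shadow plate. Put each one upright on the plate whose dark footprint has its shape (round bottle on the round mark, square jar on the square, oblong flask on the oblong), centred and turned to line up with the mark; the plate without a mark is free for parking one on the way. It is filled glass: set it down without dropping it, tip nothing over, and leave the bowl, the tape roll and the spanner where they are.

Things in the scene. Friction and masses are not known exactly. Their poses are not given: they have to be found in the camera images.
- bottle_mid (a point): Round bottle, 170 mm tall, 0.27 to 0.53 kg. Filled pink glass with a gilt cap and a white label, stands upright, z up. Body 60 mm diameter up to 85 mm above its base, tapering to a straight neck 26 mm in diameter from 118 to 152 mm, cap 28 mm in diameter from 152 to 170 mm. Easiest gripped by the neck (135 to 145 mm above its base). This point is on its axis half-way up, 85 mm above its base.
- jar_mid (a point): Square jar, 96 mm tall, 0.21 to 0.42 kg. Filled pink glass with a gilt cap and a white label, stands upright, z up. Body 52 x 52 mm with flat sides up to 80 mm above its base, round cap 40 mm in diameter above that. This point is its centre half-way up, 48 mm above its base; x and y are square to its flat sides.
- flask_mid (a point): Oblong flask, 105 mm tall, 0.2 to 0.39 kg. Filled pink glass with a gilt cap and a white label, stands upright, z up. Body 70 mm (along its x) by 38 mm (along its y) with flat sides up to 85 mm above its base, round cap 24 mm in diameter above that. Gripped across the 38 mm. This point is its centre half-way up, 52.5 mm above its base.
- plate_round_top (a point): Fixed white plastic plate, 116 x 116 mm and 8 mm thick, somewhere on the bench, with a dark round footprint 84 mm in diameter inlaid flush in its middle: the round bottle's place. The oblong flask stands on it at the start. This point is the centre of its top face, 8 mm above the bench; its x and y axes run along the plate's sides, z up.
- plate_square_top (a point): Fixed white plastic plate, 116 x 116 mm and 8 mm thick, somewhere on the bench, with a dark square footprint 76 x 76 mm inlaid flush in its middle, sides parallel to the plate's: the square jar's place. The round bottle stands on it at the start. This point is the centre of its top face, 8 mm above the bench; its x and y axes run along the plate's sides, z up.
- plate_oblong_top (a point): Fixed white plastic plate, 116 x 116 mm and 8 mm thick, somewhere on the bench, with a dark oblong footprint 94 mm (along its x) by 62 mm (along its y) inlaid flush in its middle: the oblong flask's place. The square jar stands on it at the start. This point is the centre of its top face, 8 mm above the bench; its x and y axes run along the plate's sides, z up.
- plate_blank_top (a point): Fixed white plastic plate, 116 x 116 mm and 8 mm thick, somewhere on the bench, all white without a mark, and empty: the free parking place. This point is the centre of its top face, 8 mm above the bench; its x and y axes run along the plate's sides, z up.
- bowl: Bystander: open aluminium bowl, 100 mm across the rim, 45 mm high, loose. Origin: centre of its underside.
- tape: Bystander: roll of brown tape lying flat, 96 mm across, 45 mm high, loose. Origin: centre of its underside.
- spanner: Bystander: steel spanner, 170 mm long, lying on the bench, loose. Origin on the bench under its middle, x along its length.
Mind the look-alikes: they are no part of the job. What is shaped like the part that bears flask_mid but green is not meant.

How it is judged:
By the outcome, as a careful person would: the job done as asked, in the order asked, and still so for the second after the job is handed in, with the robot touching nothing.
It also fails if it takes over 120 s, if anything falls off the work surface, if the arm or the gripper's body presses on something with over 40 N, if the wrist force passes 120 N, or if a joint passes its speed limit or range.

### The arm

A 7-joint arm with a two-finger parallel gripper is mounted at the origin on the work surface. World frame = base frame: x ahead of the robot, y to its left, z up, the work surface at z = 0. Lengths are in m, angles in degrees, forces in N, time in s.
With the tool pointing down it reaches from about 0.425 to 0.8 m from the base axis. Payload 8.3 kg.
Tool frame: the origin (TCP) lies midway between the tips of the shut fingers; the grasp point (between the pads) lies 19 mm behind it; z points along the fingers, y is the line along which they close (so a half turn about z gives the same grasp; the last joint's range is limited). The gripper opens to 85 mm and grips with 20 to 120 N. Pads are 22 mm wide; open, the fingers measure 114 mm over their backs; the gripper's body (76 mm by 85 mm) begins 54 mm behind the grasp point. The pads swing forward as they close: fully open they stand 13 mm farther back than shut.
Start: joints at [70.823, 21.967, 0.94, 78.501, -0.361, 79.538, -2.664], TCP at [0.168, -0.602, 0.231] pointing down, gripper open.
Joint ranges: [-169.22, 169.22], [-14.56, 117.87], [-87.37, 89.26], [10.42, 133.3], [-82.24, 262.24], [0.94, 117.77], [-172.7, 172.7]. Speed limits (degrees/s): [136.94, 136.94, 172.46, 172.46, 180, 180, 180].

### API

Orientations are given as [roll, pitch, yaw] about the fixed x, y, z axes, in that order (R = Rz(yaw) Ry(pitch) Rx(roll)).
In Python, from rig import status, viewer, order gives the robot as it stands.
- The arm moves only by the tool servo_tool, never from a script. Its argument "rows" is a list of rows, each a list of 3 entries, a list of its own where there are three numbers: the shift along the tool's x, y, z in units of 500 mm (1.0 is 500 mm), then the turn, a rotation vector about the tool's x, y, z in units of 2 pi rad (1.0 is 2 pi rad), then the closure, from -1 (fully open) to 1 (shut). In form: [[[x, y, z], [rx, ry, rz], hand], ...]. A call has exactly 8 rows; each row is the pose to reach, as a shift and turn from the pose commanded when the call began, along the tool's axes at that moment, turning the shorter way round; what a row does not reach only later rows make up. A row lasts 1/10 s, in which the tool goes at most 50 mm and 8.59 degrees, less where a joint would pass 70% of its speed; a pose out of reach is approached as far as the arm can. A call with a number of a shift or a turn outside -1 to 1 is refused whole. A call with a gripper value outside its range is refused whole. The fingers move at their own pace and stop on an object; "force" is the grip in N (left out, the last holds). Time passes only in rows, so rows that repeat a pose let the fingers close, or fill a call up. It gives the time, the measured TCP pose, the force, the opening and the grip force at its end, in the units of the state.
- status.observe(): the state, without advancing time (a new reading comes with each control period).
- viewer.camera(name): name is "scene" or "top" or "wrist"; returns a dict with "pixels" (400x640x3 uint8, red, green, blue), "fx", "fy", "cx", "cy" (pixels), "camera_from_world" (4x4, takes a point from world to camera coordinates); the wrist camera has in their place "T_tool_cam" (4x4, takes a point from camera to tool coordinates, whose origin is the TCP and whose axes are the flange's). Camera axes: x right, y down, z forward; pixel columns grow to the right and rows downward; lengths in m; the calibration is good to about 2 mm. A picture is of the moment at which its call begins: read the wrist's pose just before it. There is no depth.
- order.hand_in(): hands the job in; it is judged then, once.
Trained networks look in a picture, given as the dict that the camera call returned (one of the last four; its "shot" number tells which), for a name from the list of things; names that differ only in an ending like _2 or _b are one class to them, and where a whole thing is asked for, a point or a joint stands for the part that bears it (a point fixed in the world has none). Each returns a list of dicts, best first, with "confidence" (0 to 1); they miss things now and then, are a little off and sometimes report something else, mostly with a low value. They report only what shows in the picture. A call takes as long as a camera call. They do not tell look-alikes from the thing itself.
- viewer.silhouettes(picture, target): "region" (400x640 bool, what is visible of it).
- viewer.mark_of(picture, target): "position" ([x, y, z] in m, in world coordinates, good to about 4 mm: a listed point, or the origin of a listed thing).
The state is a dict: "clock": time; "qpos": joint angles; "joint_velocities": joint speeds; "joint_torque": joint torques, N m; "eef_pos": TCP position; "ee_rot": TCP orientation; "contact_force": force on the tool from outside, world axes, zero at the start; "moment": the same for the moment, N m; "grip_width": finger opening in m; "finger_force": force on a finger pad.
Only numpy, scipy, OpenCV 4.12 (cv2) and the standard library are available. Lean on these libraries where they do the work, as an engineer would, in place of code of your own. Each camera call takes 0.05 s, during which the arm holds its last target. There are 200 camera calls.

## Working session

There is one attempt and no reset: what is moved stays moved. The work goes in short steps, Python scripts to look and compute and a tool call to move; the robot and the scene stay as the last step left them, time stands still between calls to the robot, and variables do not carry over. Pictures are saved under pics/ and viewed, at most 14 in all, crops included, and the job is handed in when it is done.

Besides the shell and the picture viewer there is one more tool, called after ">>>" in YAML: its name, and indented under it one key for each argument. servo_tool: Moves the arm, as the interface text tells. Shifts and turns lie within -1 to 1; 1 stands for 500 mm of shift or 2 pi rad of turn. Its arguments: {"type":"object","properties":{"rows":{"type":"array","items":{"type":"array"}},"force":{"type":"number"}},"required":["rows"]}

```bash
ls; mkdir -p pics; python3 - <<'E'
from rig import status, viewer, order
import cv2,numpy as np
s=status.observe(); print({k:np.round(v,3).tolist() for k,v in s.items()})
names=["bottle_mid","jar_mid","flask_mid","plate_round_top","plate_square_top","plate_oblong_top","plate_blank_top","bowl","tape","spanner"]
for c in ["scene","top"]:
    p=viewer.camera(c); cv2.imwrite(f"pics/{c}0.png",p["pixels"][:,:,::-1])
    print(c,p["fx"],p["cx"],p["cy"],np.round(p["camera_from_world"],3).tolist())
    for n in names:
        print(n,[(np.round(d["position"],3).tolist(),round(d["confidence"],2)) for d in viewer.mark_of(p,n)])
E
```

```text
pics
{'clock': 0.0, 'qpos': [70.823, 22.014, 0.938, 78.561, -0.361, 79.538, -2.665], 'joint_velocities': [0.041, 0.04, 0.051, 0.031, -0.003, 0.153, 0.032], 'joint_torque': [-0.0, -62.759, 0.844, -37.183, 0.017, 0.014, -0.0], 'eef_pos': [0.168, -0.602, 0.23], 'ee_rot': [-179.89, 0.002, 15.576], 'contact_force': [0.231, -0.234, -0.478], 'moment': [-0.038, -0.01, -0.006], 'finger_force': 0.0, 'grip_width': 0.085}
scene 444.09878553716123 318.93000663298153 202.47595369731843 [[0.309, 0.951, -0.01, -0.163], [0.734, -0.245, -0.634, -0.345], [-0.605, 0.188, -0.773, 1.624], [0.0, 0.0, 0.0, 1.0]]
bottle_mid [([0.454, 0.012, 0.097], 0.58)]
jar_mid [([0.634, 0.114, 0.058], 0.57)]
flask_mid [([0.337, -0.194, 0.052], 0.97), ([0.388, -0.392, 0.051], 0.83), ([0.47, -0.259, 0.064], 0.59)]
plate_round_top [([0.47, -0.264, 0.004], 0.83)]
plate_square_top [([0.447, 0.002, 0.008], 0.93)]
plate_oblong_top [([0.641, 0.114, 0.008], 0.89), ([0.634, 0.115, 0.059], 0.7)]
plate_blank_top [([0.467, 0.263, 0.005], 0.59)]
bowl [([0.678, -0.122, 0.0], 0.87), ([0.64, 0.117, 0.006], 0.65)]
tape [([0.616, -0.371, -0
[... 158 characters left out ...]
97.22790335409297 [[-0.004, -1.0, -0.006, -0.01], [-0.997, 0.004, -0.074, 0.505], [0.074, 0.006, -0.997, 1.493], [0.0, 0.0, 0.0, 1.0]]
bottle_mid [([0.454, 0.007, 0.095], 0.86)]
jar_mid [([0.634, 0.112, 0.056], 0.63), ([0.676, -0.129, -0.001], 0.32)]
flask_mid [([0.34, -0.191, 0.052], 0.79), ([0.465, -0.262, 0.06], 0.75), ([0.388, -0.389, 0.051], 0.57)]
plate_round_top []
plate_square_top [([0.453, 0.005, 0.008], 0.6)]
plate_oblong_top [([0.642, 0.117, 0.01], 0.95), ([0.684, 0.343, -0.004], 0.45)]
plate_blank_top [([0.464, 0.265, 0.009], 0.69)]
bowl [([0.679, -0.127, -0.004], 0.72)]
tape [([0.618, -0.373, 0.002], 0.58)]
spanner [([0.68, 0.341, -0.002], 0.67), ([0.676, -0.131, -0.002], 0.67)]
```

View pics/scene0.png

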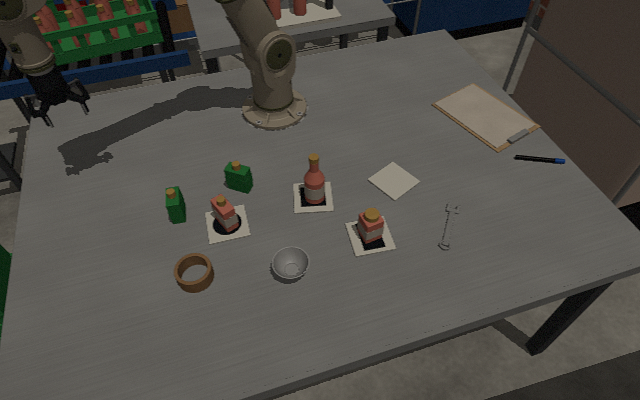

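View pics/top0.png

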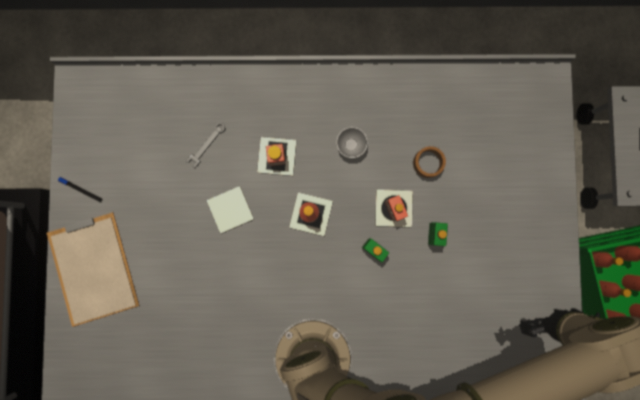

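Scene: pink flask is at (225,213) in the scene view and (397,207) in the top view. The green look-alikes are at scene (239,176) and (176,204), top (376,250) and (438,234). The bottle is at scene (315,185), the jar at (371,227) and the blank plate at (394,181). I reject both green flasks and take the pink one on the round mark.

```bash
cat > h.py <<'E'
from rig import status, viewer, order
import cv2,numpy as np
from scipy.spatial.transform import Rotation as R
def T_now(s=None):
    s=s or status.observe(); T=np.eye(4)
    T[:3,:3]=R.from_euler('xyz',s["ee_rot"],degrees=True).as_matrix(); T[:3,3]=s["eef_pos"]; return T
def goto(x,y,z,yaw,T=None):
    """shift & turn (tool units) from the present pose to the TCP pose pointing down with this yaw"""
    T=T_now() if T is None else T
    G=np.eye(4); G[:3,:3]=R.from_euler('xyz',[180,0,yaw],degrees=True).as_matrix(); G[:3,3]=[x,y,z]
    D=np.linalg.inv(T)@G; rv=R.from_matrix(D[:3,:3]).as_rotvec()
    print("goto",[x,y,z,yaw],"shift",np.round(D[:3,3]/.5,4).tolist(),"turn",np.round(rv/2/np.pi,4).tolist(),
      "rows",round(max(np.linalg.norm(D[:3,3])/.05,np.degrees(np.linalg.norm(rv))/8.59),1)); return G
def shot(cam):
    T=T_now(); p=viewer.camera(cam)
    p["w2c"]=np.linalg.inv(T@p["T_tool_cam"]) if cam=="wrist" else np.array(p["camera_from_world"])
    p["K"]=np.array([[p["fx"],0,p["cx"]],[0,p["fy"],p["cy"]],[0,0,1]]); return p
def proj(p,X):
    c=np.atleast_2d(X)@p["w2c"][:3,:3].T+p["w2c"][:3,3]; q=c@p["K"].T; return q[:,:2]/q[:,2:]
def ray(p,uv,z):
    d=p["w2c"][:3,:3].T@np.linalg.inv(p["K"])@[uv[0],uv[1],1]; o=-p["w2c"][:3,:3].T@p["w2c"][:3,3]
    return o+d*(z-o[2])/d[2]
def save(p,n): cv2.imwrite(f"pics/{n}.png",p["pixels"][:,:,::-1])
E
python3 - <<'E'
from h import *
p=shot("wrist"); print(p["fx"],p["cx"],p["cy"],np.round(p["T_tool_cam"],3).tolist())
G=goto(.40,-.235,.33,50); goto(.45,.02,.36,90,G)
E
```

```text
325.2458974087947 325.78050988945654 200.69581025271495 [[0.001, -0.947, -0.322, 0.082], [1.0, 0.001, -0.0, 0.001], [0.0, -0.322, 0.947, -0.144], [0.0, 0.0, 0.0, 1.0]]
goto [0.4, -0.235, 0.33, 50] shift [0.6444, -0.5824, -0.1974] turn [-0.0, -0.0, -0.0956] rows 8.9
goto [0.45, 0.02, 0.36, 90] shift [0.455, -0.2512, -0.06] turn [0.0, 0.0, -0.1111] rows 5.2
```

>>> servo_tool:
  rows:
    - [[0.55, -0.5, -0.2], [0, 0, -0.0956], -1]
    - [[0.55, -0.5, -0.2], [0, 0, -0.0956], -1]
    - [[0.55, -0.5, -0.2], [0, 0, -0.0956], -1]
    - [[0.55, -0.5, -0.2], [0, 0, -0.0956], -1]
    - [[0.55, -0.5, -0.2], [0, 0, -0.0956], -1]
    - [[0.55, -0.5, -0.2], [0, 0, -0.0956], -1]
    - [[0.55, -0.5, -0.2], [0, 0, -0.0956], -1]
    - [[0.55, -0.5, -0.2], [0, 0, -0.0956], -1]

```text
clock: 1.95
eef_pos: [0.3674, -0.2842, 0.3328]
ee_rot: [179.9, -0.0, 50.2]
contact_force: [1.4, -0.8, -0.1]
grip_width: 0.0857
finger_force: 0.0
```

```bash
python3 - <<'E'
from h import *
print(status.observe()["joint_velocities"],T_now()[:3,3])
p=shot("wrist"); save(p,"w1")
for n in ["flask_mid","plate_round_top","bottle_mid","plate_square_top","jar_mid","plate_oblong_top"]:
    print(n,[(np.round(d["position"],3).tolist(),round(d["confidence"],2)) for d in viewer.mark_of(p,n)])
goto(.45,.02,.36,90); goto(.45,.12,.36,110)
E
```

```text
[-20.01442208  -4.66768378 -17.54460836  -5.67233157  -0.47258282
  10.5179891  -38.28140897] [ 0.36744037 -0.28415574  0.33279226]
flask_mid [([0.469, -0.262, 0.063], 0.91), ([0.339, -0.199, 0.056], 0.84), ([0.386, -0.39, 0.053], 0.79)]
plate_round_top [([0.466, -0.259, 0.009], 0.56)]
bottle_mid []
plate_square_top [([0.467, -0.26, 0.006], 0.68)]
jar_mid []
plate_oblong_top []
goto [0.45, 0.02, 0.36, 90] shift [0.5819, -0.2675, -0.0582] turn [-0.0001, -0.0, -0.1115] rows 6.4
goto [0.45, 0.12, 0.36, 110] shift [0.7347, -0.3965, -0.0581] turn [-0.0001, -0.0, -0.1671] rows 8.4
```

View pics/w1.png

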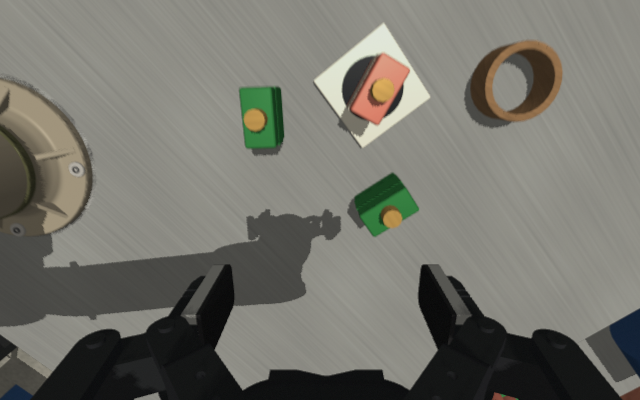

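```bash
python3 - <<'E'
from h import *
T=T_now(); print(T[:3,3])
G=goto(.46,-.06,.36,75); goto(.47,.17,.37,105,G)
E
```

```text
[ 0.36458374 -0.28858605  0.33083422]
goto [0.46, -0.06, 0.36, 75] shift [0.4725, -0.149, -0.0583] turn [-0.0001, 0.0, -0.0699] rows 5.0
goto [0.47, 0.17, 0.37, 105] shift [0.4495, -0.0997, -0.02] turn [0.0, 0.0, -0.0833] rows 4.6
```

>>> servo_tool:
  rows:
    - [[0.47, -0.15, -0.06], [0, 0, -0.07], -1]
    - [[0.47, -0.15, -0.06], [0, 0, -0.07], -1]
    - [[0.47, -0.15, -0.06], [0, 0, -0.07], -1]
    - [[0.47, -0.15, -0.06], [0, 0, -0.07], -1]
    - [[0.47, -0.15, -0.06], [0, 0, -0.07], -1]
    - [[0.47, -0.15, -0.06], [0, 0, -0.07], -1]
    - [[0.47, -0.15, -0.06], [0, 0, -0.07], -1]
    - [[0.47, -0.15, -0.06], [0, 0, -0.07], -1]

```text
clock: 3.1
eef_pos: [0.4589, -0.0613, 0.3608]
ee_rot: [-179.9, 0.0, 75.0]
contact_force: [-0.5, -0.7, -0.7]
grip_width: 0.0852
finger_force: 0.0
```

```bash
python3 - <<'E'
from h import *
p=shot("wrist"); save(p,"w2")
for n in ["flask_mid","plate_round_top","bottle_mid","plate_square_top","jar_mid","plate_oblong_top"]:
    print(n,[(np.round(d["position"],3).tolist(),round(d["confidence"],2)) for d in viewer.mark_of(p,n)])
goto(.47,.17,.37,105)
E
```

```text
flask_mid [([0.338, -0.196, 0.052], 0.92), ([0.467, -0.262, 0.064], 0.83), ([0.387, -0.387, 0.051], 0.8)]
plate_round_top [([0.47, -0.258, 0.008], 0.89)]
bottle_mid [([0.452, 0.011, 0.096], 0.75)]
plate_square_top [([0.612, -0.372, 0.002], 0.67)]
jar_mid [([0.455, 0.012, 0.097], 0.34)]
plate_oblong_top []
goto [0.47, 0.17, 0.37, 105] shift [0.4497, -0.0969, -0.0174] turn [-0.0, 0.0, -0.083] rows 4.6
```

>>> servo_tool:
  rows:
    - [[0.45, -0.1, -0.02], [0, 0, -0.083], -1]
    - [[0.45, -0.1, -0.02], [0, 0, -0.083], -1]
    - [[0.45, -0.1, -0.02], [0, 0, -0.083], -1]
    - [[0.45, -0.1, -0.02], [0, 0, -0.083], -1]
    - [[0.45, -0.1, -0.02], [0, 0, -0.083], -1]
    - [[0.45, -0.1, -0.02], [0, 0, -0.083], -1]
    - [[0.45, -0.1, -0.02], [0, 0, -0.083], -1]
    - [[0.45, -0.1, -0.02], [0, 0, -0.083], -1]

```text
clock: 4.25
eef_pos: [0.4688, 0.1698, 0.3712]
ee_rot: [-180.0, 0.0, 105.0]
contact_force: [0.2, 0.7, -0.0]
grip_width: 0.0854
finger_force: 0.0
```

```bash
python3 - <<'E'
from h import *
print(T_now()[:3,3])
p=shot("wrist"); save(p,"w3"); np.savez("w3.npz",w2c=p["w2c"],K=p["K"])
for n in ["bottle_mid","plate_square_top","jar_mid","plate_oblong_top","plate_blank_top"]:
    print(n,[(np.round(d["position"],3).tolist(),round(d["confidence"],2)) for d in viewer.mark_of(p,n)])
E
```

```text
[0.46878775 0.16978264 0.3711725 ]
bottle_mid [([0.454, 0.011, 0.098], 0.96)]
plate_square_top [([0.676, -0.124, -0.002], 0.26)]
jar_mid [([0.637, 0.112, 0.056], 0.69)]
plate_oblong_top []
plate_blank_top [([0.464, 0.262, 0.005], 0.85)]
```

View pics/w3.png

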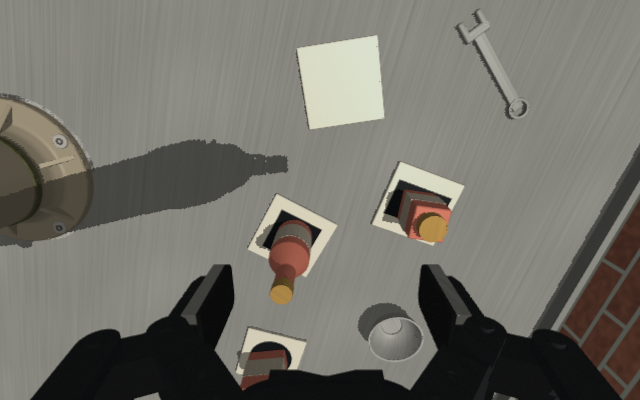

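View pics/w2.png

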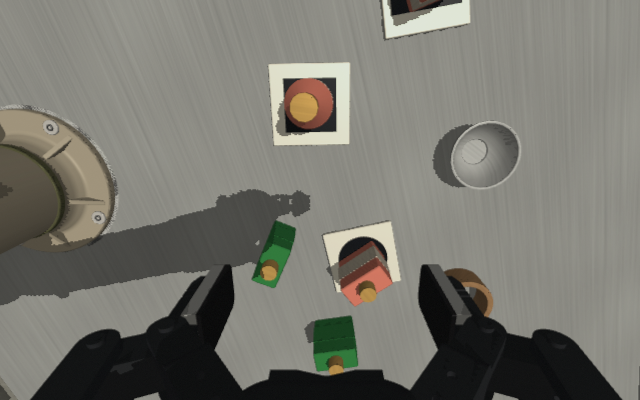

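```bash
cat >> h.py <<'E'
from scipy.optimize import differential_evolution as DE, minimize
def fit_plate(views,x0,y0,z=.008):
    """pose of the white square: band inside the border white, band outside not"""
    ms=[]
    for p in views:
        im=p["pixels"].astype(np.float32); v=im.min(2)-.8*(im.max(2)-im.min(2))
        ms.append((p,cv2.GaussianBlur(((v>110)*1.).astype(np.float32),(0,0),.8)))
    t=np.linspace(-.054,.054,40)
    def band(h):
        o=np.full_like(t,h); s=t*h/.058
        return np.vstack([np.c_[s,o],np.c_[s,-o],np.c_[o,s],np.c_[-o,s]])
    bi=[band(h) for h in (.056,.053)]; bo=[band(h) for h in (.060,.063)]
    def f(q):
        c,s=np.cos(q[2]),np.sin(q[2]); M=np.array([[c,s],[-s,c]]); tot=0
        for p,m in ms:
            for B,w in [(b,-1) for b in bi]+[(b,1) for b in bo]:
                uv=proj(p,np.c_[B@M+q[:2],np.full(len(B),z)]).astype(np.float32)
                tot+=w*cv2.remap(m,uv[:,0][None],uv[:,1][None],cv2.INTER_LINEAR).mean()
        return tot/2/len(ms)
    r=DE(f,[(x0-.015,x0+.015),(y0-.015,y0+.015),(-np.pi/4,np.pi/4)],seed=1,tol=1e-5,maxiter=80)
    return r.x[0],r.x[1],np.degrees(r.x[2]),-r.fun
def solid(kind):
    box=lambda a,b,h:[(x,y,z) for x in(-a,a) for y in(-b,b) for z in(0,h)]
    cyl=lambda r,z0,z1,r1=None:[(rr*np.cos(a),rr*np.sin(a),z) for z,rr in((z0,r),(z1,r1 or r)) for a in np.linspace(0,6.28,25)]
    return [np.array(q) for q in {"jar":[box(.026,.026,.08),cyl(.02,.08,.096)],"flask":[box(.035,.019,.085),cyl(.012,.085,.105)],
      "bottle":[cyl(.03,0,.085),cyl(.03,.085,.118,.013),cyl(.013,.118,.152),cyl(.014,.152,.17)]}[kind]]
def render(p,kind,q):
    c,s=np.cos(q[2]),np.sin(q[2]); M=np.array([[c,-s,0],[s,c,0],[0,0,1]]); m=np.zeros((400,640),np.uint8)
    for X in solid(kind):
        h=cv2.convexHull(proj(p,X@M.T+[q[0],q[1],q[3]]).astype(np.float32))
        cv2.fillConvexPoly(m,np.round(h*16).astype(np.int32),1,shift=4)
    return m>0
def fit_obj(views,kind,x0,y0,fixz=None,box=40):
    """multi-view silhouette fit -> x,y,yaw deg,base z,IoU"""
    ms=[]
    for p in views:
        ds=viewer.silhouettes(p,kind+"_mid"); uv=proj(p,[x0,y0,.055])[0]
        best=[d["region"] for d in ds if d["region"].any() and np.linalg.norm(np.argwhere(d["region"]).mean(0)[::-1]-uv)<box]
        if best: ms.append((p,best[0]))
    def f(q):
        q=[*q[:3],fixz if fixz is not None else q[3]]; t=0
        for p,m in ms:
            r=render(p,kind,q); t+=(r&m).sum()/max(1,(r|m).sum())
        return -t/len(ms)
    a={"jar":np.pi/4,"flask":np.pi/2,"bottle":.01}[kind]
    r=DE(f,[(x0-.015,x0+.015),(y0-.015,y0+.015),(-a,a),(-.01,.03)],seed=1,maxiter=50,popsize=10)
    return [*np.round(r.x[:2],4),round(np.degrees(r.x[2]),1),round(r.x[3],4),round(-r.fun,3),len(ms)]
E
python3 - <<'E'
from h import *
w=shot("wrist");t=shot("top");s=shot("scene")
for n,x,y in [("square",.452,.005),("oblong",.641,.115),("blank",.465,.263),("round",.468,-.26)]:
    for vs,l in (([w],"w"),([t],"t"),([s],"s")):
        if n=="round" and l=="w": continue
        print(n,l,np.round(fit_plate(vs,x,y),4))
for k,x,y in [("jar",.634,.113),("bottle",.454,.01)]:
    for vs,l in (([w],"w"),([t],"t"),([s],"s"),([w,t,s],"all")):
        print(k,l,fit_obj(vs,k,x,y,None if len(vs)>1 else .008))
save(t,"top1")
E
```

```text
square w [ 4.52900e-01  1.20000e-03 -1.42422e+01  1.20900e-01]
square t [ 4.5370e-01  4.5000e-03 -1.4422e+01  6.4830e-01]
square s [ 4.52100e-01  4.40000e-03 -1.46247e+01  4.84700e-01]
oblong w [ 0.6398  0.109  -5.8794  0.0963]
oblong t [ 0.6405  0.1144 -5.3995  0.6165]
oblong s [ 0.6396  0.1154 -5.8291  0.4929]
blank w [ 0.4695  0.2622 23.245   0.0841]
blank t [ 0.4676  0.2705 32.2482 -0.    ]
blank s [ 0.4678  0.2638 23.1409  0.5851]
round t [ 0.4718 -0.261  -1.0746  0.6202]
round s [ 0.4702 -0.2611 -2.7691  0.5086]
jar w [np.float64(0.635), np.float64(0.1128), np.float64(3.7), np.float64(0.0043), np.float64(0.945), 1]
jar t [np.float64(0.635), np.float64(0.1141), np.float64(0.3), np.float64(0.0098), np.float64(0.93), 1]
jar s [np.float64(0.6342), np.float64(0.1133), np.float64(2.0), np.float64(0.0195), np.float64(0.932), 1]
jar all [np.float64(0.6351), np.float64(0.1125), np.float64(1.2), np.float64(0.0081), np.float64(0.923), 3]
bottle w [np.float64(0.4543), np.float64(0.0077), np.float64(0.4), np.float64(-0.0053), np.float64(0.938), 1]
bottle t [np.float64(0.456), np.float64(0.0092), np.float64(-0.3), np.float64(0.0156), np.float64(0.929), 1]
bottle s [np.float64(0.45), np.float64(0.0085), np.float64(-0.3), np.float64(0.0154), np.float64(0.856), 1]
bottle all [np.float64(0.4543), np.float64(0.0089), np.float64(0.2), np.float64(0.007), np.float64(0.896), 3]
```

```bash
sed -i 's/def fit_plate(views,x0,y0,z=.008):/def fit_plate(views,x0,y0,z=.008,thr=110):/; s/(v>110)/(v>thr)/' h.py
python3 - <<'E'
from h import *
w=shot("wrist")
T=np.eye(4);T[:3,:3]=R.from_euler('xyz',[180,0,75],degrees=True).as_matrix();T[:3,3]=[.4592,-.0613,.3608]
w2=dict(pixels=cv2.imread("pics/w2.png")[:,:,::-1],K=w["K"],w2c=np.linalg.inv(T@w["T_tool_cam"]))
for th in (150,180):
  for n,v,x,y in [("square",w,.452,.005),("oblong",w,.641,.115),("blank",w,.465,.263),("square2",w2,.452,.005),("round2",w2,.468,-.26)]:
    print(th,n,np.round(fit_plate([v],x,y,thr=th),4))
im=w["pixels"]; c=np.vstack([cv2.resize(im[150:260,360:480],None,fx=4,fy=4)]); cv2.imwrite("pics/jarcrop.png",c[:,:,::-1])
G=goto(.635,.112,.20,90+1.5);
E
```

```text
150 square [ 4.51800e-01  2.80000e-03 -1.42626e+01  6.71900e-01]
150 oblong [ 0.6397  0.1133 -5.5249  0.609 ]
150 blank [ 0.4672  0.263  23.2663  0.8904]
150 square2 [ 4.52000e-01  4.10000e-03 -1.40997e+01  8.91900e-01]
150 round2 [ 0.47   -0.2623 -2.4124  0.5869]
180 square [ 4.54600e-01  1.25000e-02  3.22482e+01 -0.00000e+00]
180 oblong [ 0.6261  0.1143 -3.7627  0.0336]
180 blank [ 0.4661  0.2613 24.0885  0.5322]
180 square2 [ 4.5150e-01  3.2000e-03 -1.3709e+01  5.8550e-01]
180 round2 [ 4.74100e-01 -2.72500e-01 -1.08601e+01  1.50000e-03]
goto [0.635, 0.112, 0.2, 91.5] shift [-0.201, 0.2909, 0.3427] turn [0.0, -0.0, 0.0377] rows 4.9
```

View pics/jarcrop.png

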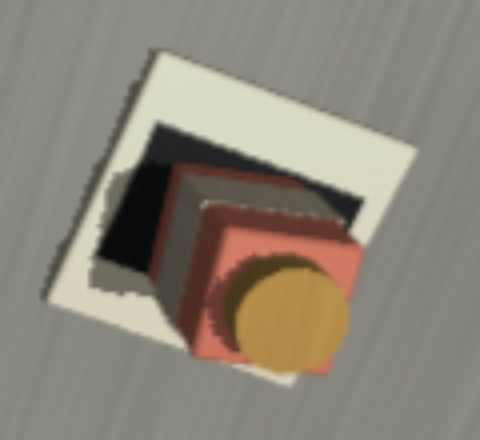

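```bash
python3 - <<'E'
from h import *
d=np.load("w3.npz"); p=dict(w2c=d["w2c"],K=d["K"])
c=np.array([ray(p,(360+u/4,150+v/4),.088)[:2] for u,v in [(222,224),(364,243),(330,375),(194,356)]])
print(c.round(4),c.mean(0)); e=np.roll(c,-1,0)-c; print(np.degrees(np.arctan2(e[:,1],e[:,0])),np.linalg.norm(e,axis=1))
for q in ((.462,.120),(.467,.26)): pass
E
```

```text
[[0.6072 0.1334]
 [0.6577 0.1396]
 [0.6651 0.0886]
 [0.6149 0.083 ]] [0.63622431 0.11116884]
[   7.00589958  -81.70106956 -173.63292187   98.66095539] [0.0508328  0.05148084 0.0505268  0.05092563]
```

```bash
python3 - <<'E'
from h import *
goto(.636,.1115,.20,97.5)
E
```

```text
goto [0.636, 0.1115, 0.2, 97.5] shift [-0.2025, 0.2926, 0.3427] turn [0.0, -0.0, 0.021] rows 4.9
```

>>> servo_tool:
  rows:
    - [[-0.2025, 0.2926, 0.3427], [0, 0, 0.021], -1]
    - [[-0.2025, 0.2926, 0.3427], [0, 0, 0.021], -1]
    - [[-0.2025, 0.2926, 0.3427], [0, 0, 0.021], -1]
    - [[-0.2025, 0.2926, 0.3427], [0, 0, 0.021], -1]
    - [[-0.2025, 0.2926, 0.3427], [0, 0, 0.021], -1]
    - [[-0.2025, 0.2926, 0.3427], [0, 0, 0.021], -1]
    - [[-0.2025, 0.2926, 0.3427], [0, 0, 0.021], -1]
    - [[-0.2025, 0.2926, 0.3427], [0, 0, 0.021], -1]

```text
clock: 6.15
eef_pos: [0.6359, 0.1128, 0.2015]
ee_rot: [179.9, -0.1, 97.6]
contact_force: [-0.3, 0.1, -0.0]
grip_width: 0.0849
finger_force: 0.0
```

```bash
python3 - <<'E'
from h import *
p=shot("wrist"); save(p,"w4")
goto(.636,.1115,.045,97.5)
uv=np.array([proj(p,[.636+.026*(a*np.cos(.131)-b*np.sin(.131)),.1115+.026*(a*np.sin(.131)+b*np.cos(.131)),.088])[0] for a,b in((1,1),(1,-1),(-1,-1),(-1,1))])
im=p["pixels"].copy(); cv2.polylines(im,[uv.astype(np.int32)],True,(0,255,0)); cv2.imwrite("pics/w4o.png",im[:,:,::-1])
E
```

```text
goto [0.636, 0.1115, 0.045, 97.5] shift [-0.0029, -0.0012, 0.3143] turn [0.0005, -0.0001, 0.0003] rows 3.1
```

View pics/w4o.png

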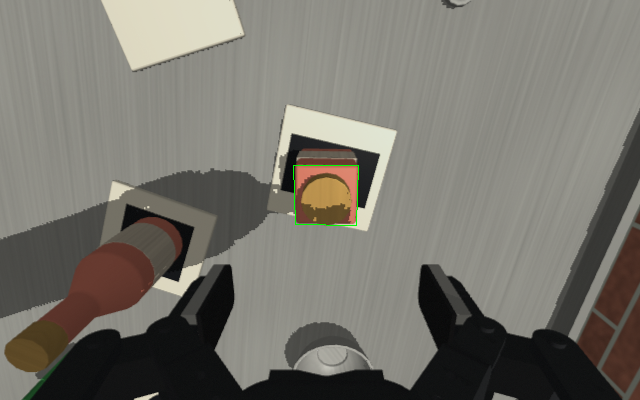

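The overlay sits on the jar's top face, (296–357, 166–225), square to the fingers. Next I descend and grip.

>>> servo_tool:
  rows:
    - [[-0.002, -0.001, 0.08], [0, 0, 0], -1]
    - [[-0.002, -0.001, 0.16], [0, 0, 0], -1]
    - [[-0.002, -0.001, 0.23], [0, 0, 0], -1]
    - [[-0.002, -0.001, 0.28], [0, 0, 0], -1]
    - [[-0.002, -0.001, 0.305], [0, 0, 0], -1]
    - [[-0.002, -0.001, 0.313], [0, 0, 0], -1]
    - [[-0.002, -0.001, 0.313], [0, 0, 0], -1]
    - [[-0.002, -0.001, 0.313], [0, 0, 0], -1]
  force: 45

```text
clock: 7.0
eef_pos: [0.6368, 0.1109, 0.0456]
ee_rot: [179.8, -0.0, 97.5]
contact_force: [-0.5, 0.3, -0.5]
grip_width: 0.0852
finger_force: 0.0
```

>>> servo_tool:
  rows:
    - [[0, 0, 0], [0, 0, 0], 1]
    - [[0, 0, 0], [0, 0, 0], 1]
    - [[0, 0, 0], [0, 0, 0], 1]
    - [[0, 0, 0], [0, 0, 0], 1]
    - [[0, 0, 0], [0, 0, 0], 1]
    - [[0, 0, 0], [0, 0, 0], 1]
    - [[0, 0, 0], [0, 0, 0], 1]
    - [[0, 0, 0], [0, 0, 0], 1]
  force: 45

```text
clock: 7.8
eef_pos: [0.6363, 0.1105, 0.0445]
ee_rot: [179.9, -0.0, 97.5]
contact_force: [-0.7, -0.3, 6.0]
grip_width: 0.0514
finger_force: 47.4
```

>>> servo_tool:
  rows:
    - [[0, 0, -0.01], [0, 0, 0], 1]
    - [[0, 0, -0.04], [0, 0, 0], 1]
    - [[0, 0, -0.09], [0, 0, 0], 1]
    - [[0, 0, -0.14], [0, 0, 0], 1]
    - [[0, 0, -0.18], [0, 0, 0], 1]
    - [[0, 0, -0.2], [0, 0, 0], 1]
    - [[0, 0, -0.2], [0, 0, 0], 1]
    - [[0, 0, -0.2], [0, 0, 0], 1]

```text
clock: 8.6
eef_pos: [0.6352, 0.1101, 0.1427]
ee_rot: [-179.9, 0.0, 97.5]
contact_force: [0.3, 0.8, -4.6]
grip_width: 0.0517
finger_force: 47.7
```

```bash
python3 - <<'E'
from h import *
s=status.observe(); print(s["grip_width"],s["contact_force"])
G=goto(.467,.263,.145,113.2); goto(.467,.263,.046,113.2,G)
E
```

```text
0.051741300577668584 [ 0.25110559  0.81943055 -4.59434298]
goto [0.467, 0.263, 0.145, 113.2] shift [0.3471, -0.2935, -0.0043] turn [-0.0002, 0.0, -0.0436] rows 4.5
goto [0.467, 0.263, 0.046, 113.2] shift [0.0, -0.0, 0.198] turn [0.0, -0.0, 0.0] rows 2.0
```

>>> servo_tool:
  rows:
    - [[0.028, -0.023, 0], [0, 0, -0.0035], 1]
    - [[0.087, -0.073, 0], [0, 0, -0.011], 1]
    - [[0.156, -0.132, 0], [0, 0, -0.0195], 1]
    - [[0.226, -0.19, 0], [0, 0, -0.0285], 1]
    - [[0.286, -0.241, 0], [0, 0, -0.036], 1]
    - [[0.326, -0.276, 0], [0, 0, -0.041], 1]
    - [[0.347, -0.2935, 0], [0, 0, -0.0436], 1]
    - [[0.347, -0.2935, 0], [0, 0, -0.0436], 1]

```text
clock: 9.4
eef_pos: [0.4665, 0.2642, 0.1433]
ee_rot: [-180.0, -0.0, 113.3]
contact_force: [0.6, 0.8, -4.1]
grip_width: 0.0515
finger_force: 48.1
```

>>> servo_tool:
  rows:
    - [[0, 0, 0.02], [0, 0, 0], 1]
    - [[0, 0, 0.06], [0, 0, 0], 1]
    - [[0, 0, 0.1], [0, 0, 0], 1]
    - [[0, 0, 0.135], [0, 0, 0], 1]
    - [[0, 0, 0.16], [0, 0, 0], 1]
    - [[0, 0, 0.175], [0, 0, 0], 1]
    - [[0, 0, 0.18], [0, 0, 0], 1]
    - [[0, 0, 0.18], [0, 0, 0], 1]

```text
clock: 10.2
eef_pos: [0.4678, 0.2631, 0.0535]
ee_rot: [180.0, -0.0, 113.2]
contact_force: [0.2, 0.7, -3.8]
grip_width: 0.0516
finger_force: 48.0
```

```bash
python3 - <<'E'
from h import *
s=status.observe(); print(s["eef_pos"],s["ee_rot"],s["contact_force"])
goto(.467,.263,.045,113.2)
E
```

```text
[0.46782824 0.26309601 0.05348511] [ 1.79993885e+02 -1.09786346e-02  1.13173114e+02] [ 0.20369594  0.71240562 -3.78239263]
goto [0.467, 0.263, 0.045, 113.2] shift [0.0005, -0.0016, 0.017] turn [0.0, -0.0, -0.0001] rows 0.2
```

>>> servo_tool:
  rows:
    - [[0, 0, 0.004], [0, 0, 0], 1]
    - [[0, 0, 0.008], [0, 0, 0], 1]
    - [[0, 0, 0.011], [0, 0, 0], 1]
    - [[0, 0, 0.013], [0, 0, 0], 1]
    - [[0, 0, 0.015], [0, 0, 0], 1]
    - [[0, 0, 0.0165], [0, 0, 0], 1]
    - [[0, 0, 0.0175], [0, 0, 0], 1]
    - [[0, 0, 0.0175], [0, 0, 0], 1]

```text
clock: 11.0
eef_pos: [0.4674, 0.2632, 0.0447]
ee_rot: [-180.0, -0.0, 113.2]
contact_force: [-2.1, -0.7, -3.3]
grip_width: 0.0515
finger_force: 48.0
```

>>> servo_tool:
  rows:
    - [[0, 0, 0.001], [0, 0, 0], 1]
    - [[0, 0, 0.002], [0, 0, 0], 1]
    - [[0, 0, 0.002], [0, 0, 0], 1]
    - [[0, 0, 0.002], [0, 0, 0], 1]
    - [[0, 0, 0.002], [0, 0, 0], 1]
    - [[0, 0, 0.002], [0, 0, 0], 1]
    - [[0, 0, 0.002], [0, 0, 0], 1]
    - [[0, 0, 0.002], [0, 0, 0], 1]

```text
clock: 11.8
eef_pos: [0.4676, 0.2633, 0.0444]
ee_rot: [180.0, 0.0, 113.2]
contact_force: [-2.8, -2.0, 5.4]
grip_width: 0.0515
finger_force: 48.6
```

Contact is made: the force went from −4 to +5 N. I release, rise, then move to the flask.

>>> servo_tool:
  rows:
    - [[0, 0, 0], [0, 0, 0], -0.2]
    - [[0, 0, 0], [0, 0, 0], -0.6]
    - [[0, 0, 0], [0, 0, 0], -1]
    - [[0, 0, 0], [0, 0, 0], -1]
    - [[0, 0, 0], [0, 0, 0], -1]
    - [[0, 0, 0], [0, 0, 0], -1]
    - [[0, 0, -0.01], [0, 0, 0], -1]
    - [[0, 0, -0.03], [0, 0, 0], -1]

```text
clock: 12.6
eef_pos: [0.467, 0.263, 0.0587]
ee_rot: [-179.9, -0.0, 113.2]
contact_force: [-0.2, 0.6, 0.7]
grip_width: 0.0855
finger_force: 0.0
```

>>> servo_tool:
  rows:
    - [[0, 0, -0.03], [0, 0, 0], -1]
    - [[0, 0, -0.09], [0, 0, 0], -1]
    - [[0, 0, -0.18], [0, 0, 0], -1]
    - [[0, 0, -0.28], [0, 0, 0], -1]
    - [[0, 0, -0.38], [0, 0, 0], -1]
    - [[0, 0, -0.46], [0, 0, 0], -1]
    - [[0, 0, -0.48], [0, 0, 0], -1]
    - [[0, 0, -0.48], [0, 0, 0], -1]

```text
clock: 13.4
eef_pos: [0.4678, 0.2641, 0.3016]
ee_rot: [179.7, 0.0, 113.2]
contact_force: [0.2, 0.1, 0.1]
grip_width: 0.086
finger_force: 0.0
```

```bash
python3 - <<'E'
from h import *
p=shot("wrist"); save(p,"w5")
G=goto(.47,.08,.30,95);G=goto(.455,-.22,.30,60,G);
print(fit_plate([p],.467,.263,thr=150))
s=shot("scene"); save(s,"scene1")
E
```

```text
goto [0.47, 0.08, 0.3, 95] shift [-0.3391, -0.1399, -0.0013] turn [0.0002, -0.0, 0.0506] rows 3.7
goto [0.455, -0.22, 0.3, 60] shift [-0.5951, -0.0822, 0.0] turn [0.0, -0.0, 0.0972] rows 6.0
(np.float64(0.46695326007223964), np.float64(0.2629375771804701), np.float64(23.24780228860067), np.float64(0.819740355014801))
```

View pics/w5.png

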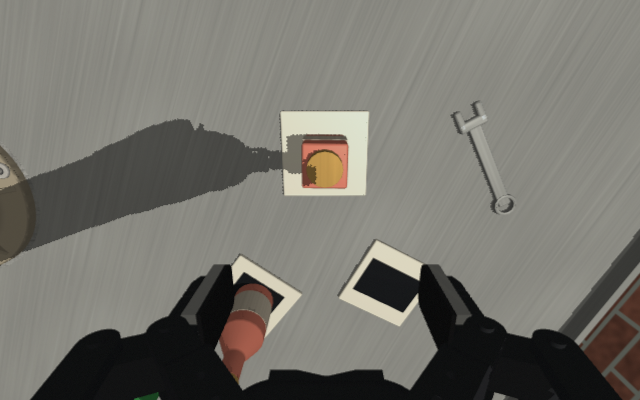

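Jar stands upright and lined up on the blank plate at (325,163). Now I move over to the flask.

>>> servo_tool:
  rows:
    - [[-0.34, -0.14, 0], [0, 0, 0.05], -1]
    - [[-0.34, -0.14, 0], [0, 0, 0.05], -1]
    - [[-0.34, -0.14, 0], [0, 0, 0.05], -1]
    - [[-0.34, -0.14, 0], [0, 0, 0.05], -1]
    - [[-0.34, -0.14, 0], [0, 0, 0.05], -1]
    - [[-0.34, -0.14, 0], [0, 0, 0.05], -1]
    - [[-0.34, -0.14, 0], [0, 0, 0.05], -1]
    - [[-0.34, -0.14, 0], [0, 0, 0.05], -1]

```text
clock: 14.3
eef_pos: [0.4697, 0.0809, 0.2983]
ee_rot: [-180.0, -0.0, 95.4]
contact_force: [-0.6, -0.0, 0.5]
grip_width: 0.0855
finger_force: 0.0
```

>>> servo_tool:
  rows:
    - [[-0.595, -0.082, 0], [0, 0, 0.097], -1]
    - [[-0.595, -0.082, 0], [0, 0, 0.097], -1]
    - [[-0.595, -0.082, 0], [0, 0, 0.097], -1]
    - [[-0.595, -0.082, 0], [0, 0, 0.097], -1]
    - [[-0.595, -0.082, 0], [0, 0, 0.097], -1]
    - [[-0.595, -0.082, 0], [0, 0, 0.097], -1]
    - [[-0.595, -0.082, 0], [0, 0, 0.097], -1]
    - [[-0.595, -0.082, 0], [0, 0, 0.097], -1]

```text
clock: 15.1
eef_pos: [0.4564, -0.2208, 0.298]
ee_rot: [-179.9, -0.0, 60.2]
contact_force: [-0.1, 1.0, -0.4]
grip_width: 0.0858
finger_force: 0.0
```

```bash
python3 - <<'E'
from h import *
p=shot("wrist"); np.savez("w6.npz",w2c=p["w2c"],K=p["K"]); t=shot("top"); s=shot("scene")
u,v=proj(p,[.468,-.262,.07])[0].astype(int); print(u,v,T_now()[:3,3])
u0,v0=max(0,min(540,u-60)),max(0,min(300,v-60)); print(u0,v0)
cv2.imwrite("pics/w6c.png",cv2.resize(p["pixels"][v0:v0+120,u0:u0+130],None,fx=4,fy=4)[:,:,::-1])
print(fit_plate([p],.47,-.262,thr=150))
for vs in ([p],[p,t,s]): print(fit_obj(vs,"flask",.468,-.262))
E
```

```text
351 189 [ 0.45707788 -0.21842813  0.29876844]
291 129
(np.float64(0.46969154111464445), np.float64(-0.2618166679853143), np.float64(-2.4044355688438497), np.float64(0.7241050601005554))
[np.float64(0.4653), np.float64(-0.2648), np.float64(21.1), np.float64(-0.0058), np.float64(0.984), 1]
[np.float64(0.4653), np.float64(-0.2648), np.float64(21.1), np.float64(-0.0058), np.float64(0.492), 2]
```

View pics/w6c.png

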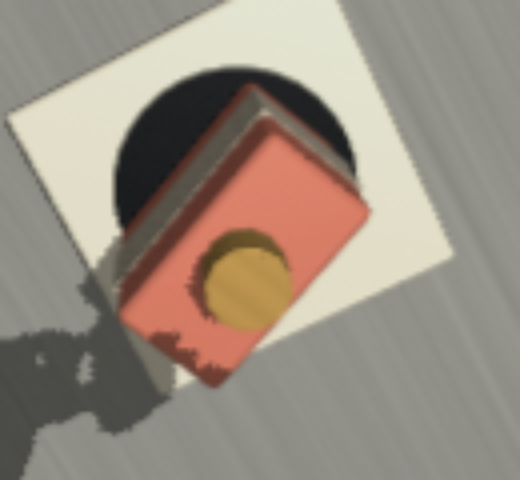

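The crop shows the pink flask with its gilt cap at (248,288), on the round mark, so the choice is confirmed. Its top-face corners are at about (271,125), (371,211), (217,388) and (119,311).

```bash
python3 - <<'E'
from h import *
d=np.load("w6.npz"); p=dict(w2c=d["w2c"],K=d["K"])
c=np.array([ray(p,(291+u/4,129+v/4),.093)[:2] for u,v in [(271,125),(371,211),(217,388),(119,311)]])
e=np.roll(c,-1,0)-c; print(c.mean(0),np.degrees(np.arctan2(e[:,1],e[:,0])),np.linalg.norm(e,axis=1))
print("cap",ray(p,(291+249/4,129+289/4),.113))
goto(*c.mean(0),.19,21.5)
E
```

```text
[ 0.46735893 -0.26034991] [ -70.00628358 -157.77527063  110.30800069   22.53772197] [0.03739644 0.06769073 0.03701783 0.0679094 ]
cap [ 0.46675558 -0.26161837  0.113     ]
goto [np.float64(0.46735893071433127), np.float64(-0.26034990654979484), 0.19, 21.5] shift [-0.0605, 0.0589, 0.2179] turn [0.0001, -0.0, 0.1081] rows 4.5
```

>>> servo_tool:
  rows:
    - [[-0.0605, 0.059, 0.2], [0, 0, 0.108], -1]
    - [[-0.0605, 0.059, 0.2], [0, 0, 0.108], -1]
    - [[-0.0605, 0.059, 0.2], [0, 0, 0.108], -1]
    - [[-0.0605, 0.059, 0.2], [0, 0, 0.108], -1]
    - [[-0.0605, 0.059, 0.2], [0, 0, 0.108], -1]
    - [[-0.0605, 0.059, 0.2], [0, 0, 0.108], -1]
    - [[-0.0605, 0.059, 0.2], [0, 0, 0.108], -1]
    - [[-0.0605, 0.059, 0.2], [0, 0, 0.108], -1]

```text
clock: 16.25
eef_pos: [0.4671, -0.2613, 0.1989]
ee_rot: [180.0, -0.0, 21.5]
contact_force: [-0.5, 0.4, -0.5]
grip_width: 0.0856
finger_force: 0.0
```

```bash
python3 - <<'E'
from h import *
print(status.observe()["eef_pos"])
goto(.467,-.261,.05,21.5)
E
```

```text
[ 0.46705929 -0.2613113   0.19891735]
goto [0.467, -0.261, 0.05, 21.5] shift [0.0, -0.0007, 0.2978] turn [0.0, -0.0, 0.0001] rows 3.0
```

>>> servo_tool:
  rows:
    - [[0, 0, 0.08], [0, 0, 0], -1]
    - [[0, 0, 0.16], [0, 0, 0], -1]
    - [[0, 0, 0.22], [0, 0, 0], -1]
    - [[0, 0, 0.26], [0, 0, 0], -1]
    - [[0, 0, 0.285], [0, 0, 0], -1]
    - [[0, 0, 0.297], [0, 0, 0], -1]
    - [[0, 0, 0.297], [0, 0, 0], -1]
    - [[0, 0, 0.297], [0, 0, 0], -1]

```text
clock: 17.05
eef_pos: [0.4677, -0.2619, 0.0513]
ee_rot: [179.9, -0.1, 21.4]
contact_force: [-0.1, 0.1, -0.0]
grip_width: 0.0856
finger_force: 0.0
```

>>> servo_tool:
  rows:
    - [[0, 0, 0], [0, 0, 0], 1]
    - [[0, 0, 0], [0, 0, 0], 1]
    - [[0, 0, 0], [0, 0, 0], 1]
    - [[0, 0, 0], [0, 0, 0], 1]
    - [[0, 0, 0], [0, 0, 0], 1]
    - [[0, 0, 0], [0, 0, 0], 1]
    - [[0, 0, 0], [0, 0, 0], 1]
    - [[0, 0, 0], [0, 0, 0], 1]
  force: 45

```text
clock: 17.85
eef_pos: [0.4672, -0.2615, 0.0507]
ee_rot: [180.0, -0.0, 21.4]
contact_force: [-2.1, 1.5, 5.5]
grip_width: 0.0375
finger_force: 48.9
```

>>> servo_tool:
  rows:
    - [[0, 0, -0.01], [0, 0, 0], 1]
    - [[0, 0, -0.05], [0, 0, 0], 1]
    - [[0, 0, -0.12], [0, 0, 0], 1]
    - [[0, 0, -0.2], [0, 0, 0], 1]
    - [[0, 0, -0.28], [0, 0, 0], 1]
    - [[0, 0, -0.35], [0, 0, 0], 1]
    - [[0, 0, -0.39], [0, 0, 0], 1]
    - [[0, 0, -0.4], [0, 0, 0], 1]

```text
clock: 18.65
eef_pos: [0.4678, -0.2619, 0.2527]
ee_rot: [179.8, -0.1, 21.4]
contact_force: [1.0, -0.0, -3.0]
grip_width: 0.0372
finger_force: 48.3
```

```bash
python3 - <<'E'
from h import *
s=status.observe(); print(s["grip_width"],s["contact_force"],s["eef_pos"])
G=goto(.56,-.07,.25,8);goto(.64,.1145,.16,-5.6,G)
E
```

```text
0.037236658344464074 [ 1.04256839e+00 -2.18815325e-03 -2.98252356e+00] [ 0.46776595 -0.26187851  0.25271128]
goto [0.56, -0.07, 0.25, 8] shift [0.3118, -0.29, 0.0053] turn [0.0004, -0.0004, 0.0372] rows 4.3
goto [0.64, 0.1145, 0.16, -5.6] shift [0.2098, -0.3431, 0.18] turn [-0.0, -0.0, 0.0378] rows 4.4
```

>>> servo_tool:
  rows:
    - [[0.03, -0.03, 0], [0, 0, 0.004], 1]
    - [[0.08, -0.075, 0], [0, 0, 0.01], 1]
    - [[0.14, -0.13, 0], [0, 0, 0.017], 1]
    - [[0.2, -0.185, 0], [0, 0, 0.024], 1]
    - [[0.25, -0.23, 0], [0, 0, 0.03], 1]
    - [[0.29, -0.27, 0], [0, 0, 0.035], 1]
    - [[0.312, -0.29, 0], [0, 0, 0.037], 1]
    - [[0.312, -0.29, 0], [0, 0, 0.037], 1]

```text
clock: 19.45
eef_pos: [0.5591, -0.0661, 0.2483]
ee_rot: [-179.9, 0.1, 8.4]
contact_force: [0.2, -0.0, -3.5]
grip_width: 0.0378
finger_force: 48.1
```

>>> servo_tool:
  rows:
    - [[0.02, -0.033, 0.01], [0, 0, 0.0035], 1]
    - [[0.055, -0.09, 0.03], [0, 0, 0.01], 1]
    - [[0.095, -0.155, 0.07], [0, 0, 0.017], 1]
    - [[0.135, -0.22, 0.11], [0, 0, 0.024], 1]
    - [[0.17, -0.28, 0.14], [0, 0, 0.031], 1]
    - [[0.197, -0.322, 0.165], [0, 0, 0.0355], 1]
    - [[0.21, -0.343, 0.18], [0, 0, 0.038], 1]
    - [[0.21, -0.343, 0.18], [0, 0, 0.038], 1]

```text
clock: 20.25
eef_pos: [0.6376, 0.1162, 0.1569]
ee_rot: [180.0, 0.3, -5.4]
contact_force: [-0.5, -0.7, -3.3]
grip_width: 0.0372
finger_force: 48.1
```

```bash
python3 - <<'E'
from h import *
s=status.observe(); print(s["grip_width"],s["contact_force"],s["eef_pos"],s["ee_rot"])
p=shot("wrist"); save(p,"w7")
goto(.64,.1145,.06,-5.6)
print(fit_plate([p],.64,.1145,thr=150)); print(fit_obj([p],"flask",.64,.1145,.12,200))
E
```

```text
0.037195985531986955 [-0.47553702 -0.69321173 -3.28865702] [0.63760467 0.11624054 0.15690416] [179.97941555   0.29060436  -5.43869922]
goto [0.64, 0.1145, 0.06, -5.6] shift [0.0045, -0.0005, 0.1962] turn [0.0002, 0.0006, 0.0002] rows 2.0
(np.float64(0.6388709979298525), np.float64(0.11333624413154646), np.float64(-5.175294333200897), np.float64(0.6879072785377502))
[np.float64(0.6366), np.float64(0.1154), np.float64(-5.4), np.float64(0.0002), np.float64(0.807), 1]
```

View pics/w7.png

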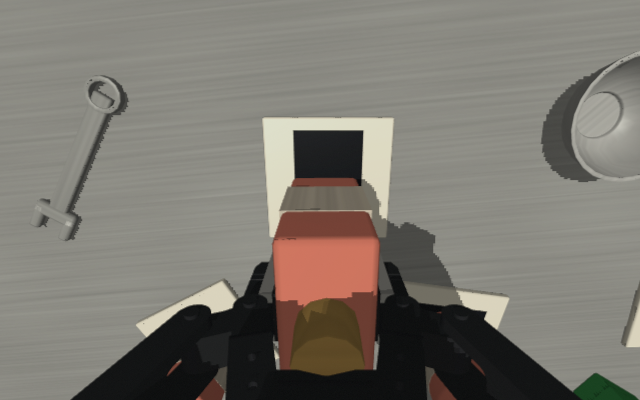

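Flask held upright at (326,290), square to the plate (262–393). I lower it to just above.

>>> servo_tool:
  rows:
    - [[0.0045, 0, 0.02], [0, 0, 0], 1]
    - [[0.0045, 0, 0.06], [0, 0, 0], 1]
    - [[0.0045, 0, 0.1], [0, 0, 0], 1]
    - [[0.0045, 0, 0.14], [0, 0, 0], 1]
    - [[0.0045, 0, 0.17], [0, 0, 0], 1]
    - [[0.0045, 0, 0.188], [0, 0, 0], 1]
    - [[0.0045, 0, 0.195], [0, 0, 0], 1]
    - [[0.0045, 0, 0.195], [0, 0, 0], 1]

```text
clock: 21.15
eef_pos: [0.6414, 0.1145, 0.0628]
ee_rot: [-180.0, -0.0, -5.6]
contact_force: [-1.0, -0.2, -2.8]
grip_width: 0.0377
finger_force: 48.3
```

```bash
python3 - <<'E'
from h import *
s=status.observe(); T=T_now(s); print(s["contact_force"],s["eef_pos"],s["ee_rot"])
p=shot("wrist")
for u in((275,240),(378,240)):
    q=dict(p); Tq=np.eye(4);Tq[:3,:3]=R.from_euler('xyz',[180,.29,-5.44],degrees=True).as_matrix();Tq[:3,3]=[.6376,.1162,.1569]
    q["w2c"]=np.linalg.inv(Tq@p["T_tool_cam"]); X=ray(q,u,.199); print("tool frame mm",(np.linalg.inv(Tq)@[*X,1])[:3]*1000)
goto(.64,.1145,.0515,-5.6)
E
```

```text
[-0.95635776 -0.162773   -2.77886797] [0.6414     0.11454402 0.06275674] [-1.79995547e+02 -6.02827213e-04 -5.60887474e+00]
tool frame mm [ 33.97245845 -16.39200084 -42.2724908 ]
tool frame mm [ 33.99431797  19.00465674 -42.27260145]
goto [0.64, 0.1145, 0.0515, -5.6] shift [-0.0034, 0.0009, 0.0238] turn [-0.0001, -0.0002, 0.0] rows 0.2
```

>>> servo_tool:
  rows:
    - [[-0.001, 0, 0.006], [0, 0, 0], 1]
    - [[-0.001, 0, 0.012], [0, 0, 0], 1]
    - [[-0.001, 0, 0.016], [0, 0, 0], 1]
    - [[-0.001, 0, 0.019], [0, 0, 0], 1]
    - [[-0.001, 0, 0.021], [0, 0, 0], 1]
    - [[-0.001, 0, 0.0225], [0, 0, 0], 1]
    - [[-0.001, 0, 0.0235], [0, 0, 0], 1]
    - [[-0.001, 0, 0.024], [0, 0, 0], 1]

```text
clock: 22.0
eef_pos: [0.6408, 0.1149, 0.0508]
ee_rot: [-180.0, -0.0, -5.6]
contact_force: [-0.9, 0.1, -0.6]
grip_width: 0.0376
finger_force: 48.4
```

>>> servo_tool:
  rows:
    - [[0, 0, 0.0005], [0, 0, 0], 1]
    - [[0, 0, 0.001], [0, 0, 0], 1]
    - [[0, 0, 0.001], [0, 0, 0], 1]
    - [[0, 0, 0.001], [0, 0, 0], 1]
    - [[0, 0, 0.001], [0, 0, 0], 1]
    - [[0, 0, 0.001], [0, 0, 0], 1]
    - [[0, 0, 0.001], [0, 0, 0], 1]
    - [[0, 0, 0.001], [0, 0, 0], 1]

```text
clock: 22.8
eef_pos: [0.6409, 0.1149, 0.0507]
ee_rot: [-180.0, -0.0, -5.6]
contact_force: [-3.8, -0.9, 5.6]
grip_width: 0.0377
finger_force: 49.0
```

>>> servo_tool:
  rows:
    - [[0, 0, 0], [0, 0, 0], 0]
    - [[0, 0, 0], [0, 0, 0], -0.5]
    - [[0, 0, 0], [0, 0, 0], -1]
    - [[0, 0, 0], [0, 0, 0], -1]
    - [[0, 0, 0], [0, 0, 0], -1]
    - [[0, 0, 0], [0, 0, 0], -1]
    - [[0, 0, -0.01], [0, 0, 0], -1]
    - [[0, 0, -0.03], [0, 0, 0], -1]

```text
clock: 23.6
eef_pos: [0.6403, 0.1147, 0.065]
ee_rot: [180.0, 0.1, -5.6]
contact_force: [-0.1, -0.3, 0.0]
grip_width: 0.0855
finger_force: 0.0
```

>>> servo_tool:
  rows:
    - [[0, 0, -0.03], [0, 0, 0], -1]
    - [[0, 0, -0.09], [0, 0, 0], -1]
    - [[0, 0, -0.18], [0, 0, 0], -1]
    - [[0, 0, -0.28], [0, 0, 0], -1]
    - [[0, 0, -0.38], [0, 0, 0], -1]
    - [[0, 0, -0.48], [0, 0, 0], -1]
    - [[0, 0, -0.54], [0, 0, 0], -1]
    - [[0, 0, -0.56], [0, 0, 0], -1]

```text
clock: 24.4
eef_pos: [0.6414, 0.1156, 0.3519]
ee_rot: [-179.8, -0.5, -5.6]
contact_force: [0.3, -0.9, -0.7]
grip_width: 0.0855
finger_force: 0.0
```

```bash
python3 - <<'E'
from h import *
p=shot("wrist"); save(p,"w8"); np.savez("w8.npz",w2c=p["w2c"],K=p["K"])
print(status.observe()["eef_pos"],fit_plate([p],.64,.1145,thr=150)); print(fit_obj([p],"flask",.64,.1145))
G=goto(.455,.01,.29,60); goto(.455,.05,.33,90)
E
```

```text
[0.64136173 0.11547333 0.35105996] (np.float64(0.6389800400503474), np.float64(0.11384449786703284), np.float64(-5.50169565946536), np.float64(0.7550652027130127))
[np.float64(0.6402), np.float64(0.1153), np.float64(-6.7), np.float64(-0.0024), np.float64(0.962), 1]
goto [0.455, 0.01, 0.29, 60] shift [-0.3505, 0.246, 0.1145] turn [0.0002, -0.0007, -0.1822] rows 7.6
goto [0.455, 0.05, 0.33, 90] shift [-0.3579, 0.1663, 0.0346] turn [0.0004, -0.0007, -0.2655] rows 11.1
```

View pics/w8.png

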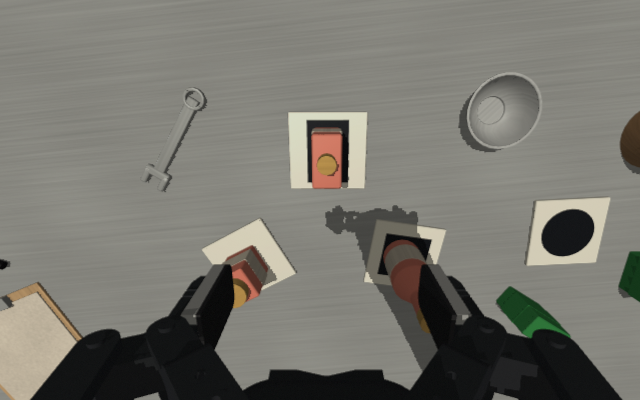

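Flask stands on the oblong mark at (327,158), upright and aligned. Next is the bottle.

>>> servo_tool:
  rows:
    - [[-0.35, 0.246, 0.1], [0, 0, -0.182], -1]
    - [[-0.35, 0.246, 0.1], [0, 0, -0.182], -1]
    - [[-0.35, 0.246, 0.1], [0, 0, -0.182], -1]
    - [[-0.35, 0.246, 0.1], [0, 0, -0.182], -1]
    - [[-0.35, 0.246, 0.1], [0, 0, -0.182], -1]
    - [[-0.35, 0.246, 0.1], [0, 0, -0.182], -1]
    - [[-0.35, 0.246, 0.1], [0, 0, -0.182], -1]
    - [[-0.35, 0.246, 0.1], [0, 0, -0.182], -1]

```text
clock: 25.3
eef_pos: [0.4534, 0.0089, 0.2937]
ee_rot: [-179.9, 0.1, 60.2]
contact_force: [-0.3, 0.4, -0.5]
grip_width: 0.0852
finger_force: 0.0
```

```bash
python3 - <<'E'
from h import *
s=status.observe(); print(s["eef_pos"],s["ee_rot"],s["joint_velocities"].round(1))
p=shot("wrist"); save(p,"w9"); sc=shot("scene")
print(fit_obj([p],"bottle",.454,.01,None,300)); print(fit_obj([p,sc],"bottle",.454,.01,None,300))
T=np.eye(4);T[:3,:3]=R.from_euler('xyz',[180,0,75],degrees=True).as_matrix();T[:3,3]=[.4592,-.0613,.3608]
print("w2 cap",ray(dict(K=p["K"],w2c=np.linalg.inv(T@p["T_tool_cam"])),(304,107),.178))
# cap ellipse in this view: gilt blob near the expected place
hsv=cv2.cvtColor(p["pixels"],cv2.COLOR_RGB2HSV); m=cv2.inRange(hsv,(12,90,60),(28,255,255))
n,l,st,c=cv2.connectedComponentsWithStats(m)
for i in range(1,n):
    if st[i,4]>300: print("blob",c[i].round(1),st[i],ray(p,c[i],.178).round(4))
E
```

```text
[0.45340554 0.00894699 0.29371333] [-1.79880073e+02  7.77413104e-02  6.02068956e+01] [ 0.2  0.4 -0.5 -0.3  0.  -0.1 56.9]Traceback (most recent call last):
  File "<stdin>", line 4, in <module>
  File "h.py", line 69, in fit_obj
    r=DE(f,[(x0-.015,x0+.015),(y0-.015,y0+.015),(-a,a),(-.01,.03)],seed=1,maxiter=50,popsize=10)
    return fun(*args, **kwargs)
    ret = solver.solve()
    self._calculate_population_energies(
    ~~~~~~~~~~~~~~~~~~~~~~~~~~~~~~~~~~~^
        self.population[self.feasible]))
        ^^^^^^^^^^^^^^^^^^^^^^^^^^^^^^^
    calc_energies = list(
        self._mapwrapper(self.func, parameters_pop[0:S])
    )
    return self.f(x, *self.args)
           ~~~~~~^^^^^^^^^^^^^^^
  File "h.py", line 67, in f
    return -t/len(ms)
           ~~^~~~~~~~
ZeroDivisionError: division by zero
```

View pics/w9.png

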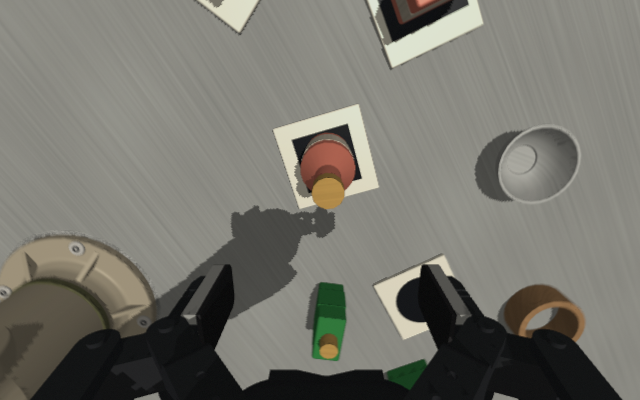

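Bottle cap is at (328,193), between the fingers' columns. I work out its axis and the descent.

```bash
python3 - <<'E'
from h import *
p=shot("wrist"); s=status.observe(); print(s["eef_pos"])
hsv=cv2.cvtColor(p["pixels"],cv2.COLOR_RGB2HSV); m=cv2.inRange(hsv,(12,90,60),(28,255,255))
n,l,st,c=cv2.connectedComponentsWithStats(m)
for i in range(1,n):
    if st[i,4]>300: print("blob",c[i].round(1),st[i],ray(p,c[i],.178).round(4))
T=np.eye(4);T[:3,:3]=R.from_euler('xyz',[180,0,75],degrees=True).as_matrix();T[:3,3]=[.4592,-.0613,.3608]
print("w2 cap",ray(dict(K=p["K"],w2c=np.linalg.inv(T@p["T_tool_cam"])),(304,107),.178))
goto(.455,.0095,.129,60)
E
```

```text
[0.45402765 0.00935046 0.29423031]
blob [327.3 191.2] [311 173  34  37 956] [0.4559 0.0103 0.178 ]
blob [542.1 306.6] [ 507  285   78   57 1818] [ 0.5744 -0.1909  0.178 ]
blob [328.6 346.2] [320 334  18  25 375] [ 0.376  -0.1301  0.178 ]
w2 cap [0.45620039 0.0082702  0.178     ]
goto [0.455, 0.0095, 0.129, 60] shift [0.0015, 0.0021, 0.3305] turn [-0.0003, 0.0001, -0.0008] rows 3.3
```

>>> servo_tool:
  rows:
    - [[0.002, 0.002, 0.08], [0, 0, 0], -1]
    - [[0.002, 0.002, 0.16], [0, 0, 0], -1]
    - [[0.002, 0.002, 0.23], [0, 0, 0], -1]
    - [[0.002, 0.002, 0.28], [0, 0, 0], -1]
    - [[0.002, 0.002, 0.31], [0, 0, 0], -1]
    - [[0.002, 0.002, 0.33], [0, 0, 0], -1]
    - [[0.002, 0.002, 0.33], [0, 0, 0], -1]
    - [[0.002, 0.002, 0.33], [0, 0, 0], -1]

```text
clock: 26.3
eef_pos: [0.4563, 0.0099, 0.1307]
ee_rot: [180.0, -0.0, 59.9]
contact_force: [-0.6, -0.2, 0.3]
grip_width: 0.0851
finger_force: 0.0
```

>>> servo_tool:
  rows:
    - [[0, 0, 0], [0, 0, 0], -0.4]
    - [[0, 0, 0], [0, 0, 0], -0.2]
    - [[0, 0, 0], [0, 0, 0], 0]
    - [[0, 0, 0], [0, 0, 0], 0.2]
    - [[0, 0, 0], [0, 0, 0], 0.4]
    - [[0, 0, 0], [0, 0, 0], 1]
    - [[0, 0, 0], [0, 0, 0], 1]
    - [[0, 0, 0], [0, 0, 0], 1]
  force: 50

```text
clock: 27.1
eef_pos: [0.4562, 0.0099, 0.1306]
ee_rot: [180.0, -0.0, 59.9]
contact_force: [-1.5, 0.2, 4.0]
grip_width: 0.026
finger_force: 48.7
```

>>> servo_tool:
  rows:
    - [[0, 0, 0], [0, 0, 0], 1]
    - [[0, 0, 0], [0, 0, 0], 1]
    - [[0, 0, 0], [0, 0, 0], 1]
    - [[0, 0, 0], [0, 0, 0], 1]
    - [[0, 0, 0], [0, 0, 0], 1]
    - [[0, 0, 0], [0, 0, 0], 1]
    - [[0, 0, 0], [0, 0, 0], 1]
    - [[0, 0, 0], [0, 0, 0], 1]

```text
clock: 27.9
eef_pos: [0.4562, 0.0099, 0.1306]
ee_rot: [180.0, -0.0, 59.9]
contact_force: [-1.8, 0.1, 6.5]
grip_width: 0.0261
finger_force: 48.7
```

>>> servo_tool:
  rows:
    - [[0, 0, -0.008], [0, 0, 0], 1]
    - [[0, 0, -0.03], [0, 0, 0], 1]
    - [[0, 0, -0.07], [0, 0, 0], 1]
    - [[0, 0, -0.12], [0, 0, 0], 1]
    - [[0, 0, -0.17], [0, 0, 0], 1]
    - [[0, 0, -0.21], [0, 0, 0], 1]
    - [[0, 0, -0.235], [0, 0, 0], 1]
    - [[0, 0, -0.24], [0, 0, 0], 1]

```text
clock: 28.7
eef_pos: [0.4566, 0.0099, 0.2517]
ee_rot: [179.9, -0.1, 59.9]
contact_force: [-0.1, 0.7, -3.5]
grip_width: 0.0261
finger_force: 49.5
```

```bash
python3 - <<'E'
from h import *
s=status.observe(); print(s["grip_width"],s["contact_force"],s["eef_pos"],s["moment"])
goto(.47,-.262,.25,60)
E
```

```text
0.026103992071632404 [-0.11147564  0.65538138 -3.52885565] [0.45656204 0.00985562 0.25168672] [ 0.0362934  -0.04520705 -0.01304692]
goto [0.47, -0.262, 0.25, 60] shift [-0.4571, 0.2957, 0.0036] turn [0.0003, -0.0001, -0.0002] rows 5.4
```

>>> servo_tool:
  rows:
    - [[-0.008, 0.005, 0], [0, 0, 0], 1]
    - [[-0.028, 0.018, 0], [0, 0, 0], 1]
    - [[-0.058, 0.038, 0], [0, 0, 0], 1]
    - [[-0.095, 0.061, 0], [0, 0, 0], 1]
    - [[-0.135, 0.087, 0], [0, 0, 0], 1]
    - [[-0.178, 0.115, 0], [0, 0, 0], 1]
    - [[-0.221, 0.143, 0], [0, 0, 0], 1]
    - [[-0.264, 0.171, 0], [0, 0, 0], 1]

```text
clock: 29.5
eef_pos: [0.4629, -0.1495, 0.2489]
ee_rot: [-179.9, 0.0, 59.9]
contact_force: [0.2, 0.8, -2.2]
grip_width: 0.0262
finger_force: 49.5
```

>>> servo_tool:
  rows:
    - [[-0.042, 0.027, 0], [0, 0, 0], 1]
    - [[-0.08, 0.052, 0], [0, 0, 0], 1]
    - [[-0.115, 0.074, 0], [0, 0, 0], 1]
    - [[-0.147, 0.095, 0], [0, 0, 0], 1]
    - [[-0.171, 0.111, 0], [0, 0, 0], 1]
    - [[-0.186, 0.12, 0], [0, 0, 0], 1]
    - [[-0.193, 0.125, 0], [0, 0, 0], 1]
    - [[-0.193, 0.125, 0], [0, 0, 0], 1]

```text
clock: 30.3
eef_pos: [0.4696, -0.2621, 0.2501]
ee_rot: [-180.0, -0.0, 59.9]
contact_force: [-0.6, -0.4, -3.3]
grip_width: 0.0263
finger_force: 49.5
```

>>> servo_tool:
  rows:
    - [[0, 0, 0.01], [0, 0, 0], 1]
    - [[0, 0, 0.03], [0, 0, 0], 1]
    - [[0, 0, 0.065], [0, 0, 0], 1]
    - [[0, 0, 0.105], [0, 0, 0], 1]
    - [[0, 0, 0.145], [0, 0, 0], 1]
    - [[0, 0, 0.18], [0, 0, 0], 1]
    - [[0, 0, 0.2], [0, 0, 0], 1]
    - [[0, 0, 0.205], [0, 0, 0], 1]

```text
clock: 31.1
eef_pos: [0.4688, -0.2612, 0.1461]
ee_rot: [-179.8, -0.0, 60.0]
contact_force: [0.5, -0.2, -3.0]
grip_width: 0.0262
finger_force: 49.5
```

```bash
python3 - <<'E'
from h import *
s=status.observe(); print(s["grip_width"],s["contact_force"],s["eef_pos"],s["ee_rot"])
goto(.47,-.2615,.131,60)
p=shot("scene"); d=viewer.mark_of(p,"bottle_mid"); print([(x["position"],x["confidence"]) for x in d])
w=shot("wrist"); im=np.vstack([cv2.resize(p["pixels"][150:260,150:300],(600,440)),w["pixels"][240:400,20:620]]); cv2.imwrite("pics/b1.png",im[:,:,::-1])
E
```

```text
0.026249272046835716 [ 0.48365233 -0.21230517 -3.02943106] [ 0.46880827 -0.26122836  0.14612181] [-1.79849550e+02 -1.09833976e-02  5.99686176e+01]
goto [0.47, -0.2615, 0.131, 60] shift [0.0007, 0.0024, 0.0302] turn [-0.0004, -0.0, -0.0001] rows 0.3
[([0.4688, -0.2617, 0.113], 0.75)]
```

View pics/b1.png

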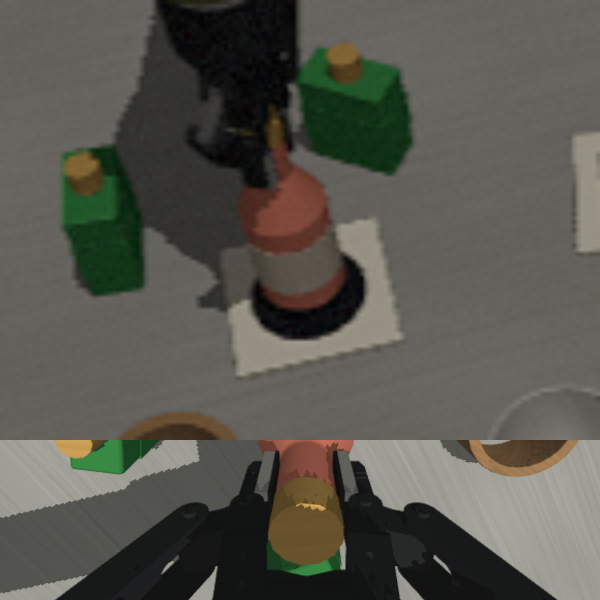

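Bottle hangs upright over the round mark (bottle at (295,240), mark at (308,290) in the crop), clear of the green flasks. Now I lower it.

>>> servo_tool:
  rows:
    - [[0.001, 0.001, 0.006], [0, 0, 0], 1]
    - [[0.001, 0.001, 0.013], [0, 0, 0], 1]
    - [[0.001, 0.001, 0.019], [0, 0, 0], 1]
    - [[0.001, 0.001, 0.023], [0, 0, 0], 1]
    - [[0.001, 0.001, 0.0255], [0, 0, 0], 1]
    - [[0.001, 0.001, 0.027], [0, 0, 0], 1]
    - [[0.001, 0.001, 0.028], [0, 0, 0], 1]
    - [[0.001, 0.001, 0.029], [0, 0, 0], 1]

```text
clock: 32.05
eef_pos: [0.4703, -0.2619, 0.1333]
ee_rot: [180.0, -0.0, 59.9]
contact_force: [0.3, -0.1, -3.0]
grip_width: 0.0262
finger_force: 49.5
```

>>> servo_tool:
  rows:
    - [[0, 0, 0.0005], [0, 0, 0], 1]
    - [[0, 0, 0.001], [0, 0, 0], 1]
    - [[0, 0, 0.0015], [0, 0, 0], 1]
    - [[0, 0, 0.0015], [0, 0, 0], 1]
    - [[0, 0, 0.0015], [0, 0, 0], 1]
    - [[0, 0, 0.0015], [0, 0, 0], 1]
    - [[0, 0, 0.0015], [0, 0, 0], 1]
    - [[0, 0, 0.0015], [0, 0, 0], 1]

```text
clock: 32.85
eef_pos: [0.4703, -0.2619, 0.1325]
ee_rot: [180.0, -0.0, 59.9]
contact_force: [-0.2, -1.2, -3.3]
grip_width: 0.0256
finger_force: 49.5
```

>>> servo_tool:
  rows:
    - [[0, 0, 0.0005], [0, 0, 0], 1]
    - [[0, 0, 0.001], [0, 0, 0], 1]
    - [[0, 0, 0.0015], [0, 0, 0], 1]
    - [[0, 0, 0.002], [0, 0, 0], 1]
    - [[0, 0, 0.0025], [0, 0, 0], 1]
    - [[0, 0, 0.003], [0, 0, 0], 1]
    - [[0, 0, 0.003], [0, 0, 0], 1]
    - [[0, 0, 0.003], [0, 0, 0], 1]

```text
clock: 33.65
eef_pos: [0.4703, -0.2619, 0.131]
ee_rot: [180.0, -0.0, 59.9]
contact_force: [0.2, -0.6, -4.7]
grip_width: 0.0259
finger_force: 49.5
```

>>> servo_tool:
  rows:
    - [[0, 0, 0.0005], [0, 0, 0], 1]
    - [[0, 0, 0.001], [0, 0, 0], 1]
    - [[0, 0, 0.0015], [0, 0, 0], 1]
    - [[0, 0, 0.0015], [0, 0, 0], 1]
    - [[0, 0, 0.0015], [0, 0, 0], 1]
    - [[0, 0, 0.0015], [0, 0, 0], 1]
    - [[0, 0, 0.0015], [0, 0, 0], 1]
    - [[0, 0, 0.0015], [0, 0, 0], 1]

```text
clock: 34.45
eef_pos: [0.4705, -0.262, 0.1306]
ee_rot: [180.0, -0.0, 59.9]
contact_force: [-1.2, 1.0, 4.5]
grip_width: 0.0259
finger_force: 49.6
```

>>> servo_tool:
  rows:
    - [[0, 0, 0], [0, 0, 0], 0.2]
    - [[0, 0, 0], [0, 0, 0], 0]
    - [[0, 0, 0], [0, 0, 0], -0.3]
    - [[0, 0, 0], [0, 0, 0], -0.7]
    - [[0, 0, 0], [0, 0, 0], -1]
    - [[0, 0, 0], [0, 0, 0], -1]
    - [[0, 0, 0], [0, 0, 0], -1]
    - [[0, 0, 0], [0, 0, 0], -1]

```text
clock: 35.25
eef_pos: [0.4703, -0.2619, 0.1302]
ee_rot: [-180.0, -0.0, 59.9]
contact_force: [0.1, 0.1, 0.5]
grip_width: 0.0852
finger_force: 0.0
```

>>> servo_tool:
  rows:
    - [[0, 0, -0.03], [0, 0, 0], -1]
    - [[0, 0, -0.09], [0, 0, 0], -1]
    - [[0, 0, -0.16], [0, 0, 0], -1]
    - [[0, 0, -0.24], [0, 0, 0], -1]
    - [[0, 0, -0.32], [0, 0, 0], -1]
    - [[0, 0, -0.36], [0, 0, 0], -1]
    - [[0, 0, -0.38], [0, 0, 0], -1]
    - [[0, 0, -0.38], [0, 0, 0], -1]

```text
clock: 36.05
eef_pos: [0.4707, -0.2621, 0.3211]
ee_rot: [179.9, -0.0, 59.9]
contact_force: [-0.3, -0.6, -1.0]
grip_width: 0.0856
finger_force: 0.0
```

```bash
python3 - <<'E'
from h import *
p=shot("wrist"); s=shot("scene"); print(status.observe()["eef_pos"])
print(fit_plate([p],.47,-.262,thr=150))
hsv=cv2.cvtColor(p["pixels"],cv2.COLOR_RGB2HSV); m=cv2.inRange(hsv,(12,90,60),(28,255,255))
n,l,st,c=cv2.connectedComponentsWithStats(m)
for i in range(1,n):
    if st[i,4]>300: print("blob",c[i].round(1),st[i],ray(p,c[i],.178).round(4))
print([(x["position"].round(4) if hasattr(x["position"],"round") else x["position"],x["confidence"]) for q in(p,s) for x in viewer.mark_of(q,"bottle_mid")])
G=goto(.46,.02,.32,90); G=goto(.467,.2635,.20,113.2,G)
E
```

```text
[ 0.46987329 -0.26174146  0.31872631]
(np.float64(0.469474614194885), np.float64(-0.26179837615691676), np.float64(-2.436633411615205), np.float64(0.7387129068374634))
blob [456.2 171.5] [ 418  135   79   73 2504] [ 0.5793 -0.3108  0.178 ]
blob [197.7 172.6] [185 162  26  23 441] [ 0.3764 -0.1946  0.178 ]
blob [324.4 184.3] [310 168  30  33 787] [ 0.4701 -0.2615  0.178 ]
blob [318.6 280.3] [310 269  18  23 350] [ 0.4142 -0.3461  0.178 ]
[([0.4652, -0.2614, 0.0968], 0.88), ([0.4704, -0.261, 0.098], 0.88)]
goto [0.46, 0.02, 0.32, 90] shift [0.4778, -0.2991, -0.0023] turn [-0.0005, -0.0001, -0.0835] rows 5.6
goto [0.467, 0.2635, 0.2, 113.2] shift [0.487, 0.014, 0.24] turn [0.0, 0.0, -0.0644] rows 5.4
```

Bottle is centred on the round plate to within about 1 mm. Back to the jar.

>>> servo_tool:
  rows:
    - [[0.478, -0.3, 0], [0, 0, -0.0835], -1]
    - [[0.478, -0.3, 0], [0, 0, -0.0835], -1]
    - [[0.478, -0.3, 0], [0, 0, -0.0835], -1]
    - [[0.478, -0.3, 0], [0, 0, -0.0835], -1]
    - [[0.478, -0.3, 0], [0, 0, -0.0835], -1]
    - [[0.478, -0.3, 0], [0, 0, -0.0835], -1]
    - [[0.478, -0.3, 0], [0, 0, -0.0835], -1]
    - [[0.478, -0.3, 0], [0, 0, -0.0835], -1]

```text
clock: 37.05
eef_pos: [0.4598, 0.0204, 0.3194]
ee_rot: [-179.9, 0.0, 90.1]
contact_force: [-0.4, -0.7, 0.1]
grip_width: 0.0854
finger_force: 0.0
```

>>> servo_tool:
  rows:
    - [[0.487, 0.014, 0.24], [0, 0, -0.0645], -1]
    - [[0.487, 0.014, 0.24], [0, 0, -0.0645], -1]
    - [[0.487, 0.014, 0.24], [0, 0, -0.0645], -1]
    - [[0.487, 0.014, 0.24], [0, 0, -0.0645], -1]
    - [[0.487, 0.014, 0.24], [0, 0, -0.0645], -1]
    - [[0.487, 0.014, 0.24], [0, 0, -0.0645], -1]
    - [[0.487, 0.014, 0.24], [0, 0, -0.0645], -1]
    - [[0.487, 0.014, 0.24], [0, 0, -0.0645], -1]

```text
clock: 37.85
eef_pos: [0.4677, 0.262, 0.1993]
ee_rot: [-179.9, 0.0, 113.1]
contact_force: [0.3, 0.2, -0.0]
grip_width: 0.0852
finger_force: 0.0
```

```bash
python3 - <<'E'
from h import *
p=shot("wrist"); print(status.observe()["eef_pos"],status.observe()["ee_rot"])
print(fit_obj([p],"jar",.467,.263,.008),[(x["position"],x["confidence"]) for x in viewer.mark_of(p,"jar_mid")])
goto(.4674,.2633,.045,113.2)
E
```

```text
[0.46819644 0.26155629 0.1998834 ] [-1.79946523e+02  3.61268756e-02  1.13056249e+02]
[np.float64(0.4658), np.float64(0.2647), np.float64(23.1), np.float64(-0.0084), np.float64(0.941), 1] []
goto [0.4674, 0.2633, 0.045, 113.2] shift [0.0044, -0.0007, 0.3111] turn [0.0001, 0.0002, -0.0005] rows 3.1
```

>>> servo_tool:
  rows:
    - [[0.003, 0, 0.08], [0, 0, 0], -1]
    - [[0.003, 0, 0.16], [0, 0, 0], -1]
    - [[0.003, 0, 0.23], [0, 0, 0], -1]
    - [[0.003, 0, 0.28], [0, 0, 0], -1]
    - [[0.003, 0, 0.3], [0, 0, 0], -1]
    - [[0.003, 0, 0.31], [0, 0, 0], -1]
    - [[0.003, 0, 0.31], [0, 0, 0], -1]
    - [[0.003, 0, 0.31], [0, 0, 0], -1]

```text
clock: 38.8
eef_pos: [0.4677, 0.2653, 0.0467]
ee_rot: [179.9, 0.0, 113.2]
contact_force: [-0.3, -0.3, 0.7]
grip_width: 0.0853
finger_force: 0.0
```

>>> servo_tool:
  rows:
    - [[0, 0, 0], [0, 0, 0], 1]
    - [[0, 0, 0], [0, 0, 0], 1]
    - [[0, 0, 0], [0, 0, 0], 1]
    - [[0, 0, 0], [0, 0, 0], 1]
    - [[0, 0, 0], [0, 0, 0], 1]
    - [[0, 0, 0], [0, 0, 0], 1]
    - [[0, 0, 0], [0, 0, 0], 1]
    - [[0, 0, 0], [0, 0, 0], 1]
  force: 45

```text
clock: 39.6
eef_pos: [0.4672, 0.2652, 0.0461]
ee_rot: [179.9, 0.0, 113.2]
contact_force: [-2.1, -1.9, 6.1]
grip_width: 0.0516
finger_force: 48.2
```

>>> servo_tool:
  rows:
    - [[0, 0, -0.01], [0, 0, 0], 1]
    - [[0, 0, -0.04], [0, 0, 0], 1]
    - [[0, 0, -0.09], [0, 0, 0], 1]
    - [[0, 0, -0.14], [0, 0, 0], 1]
    - [[0, 0, -0.18], [0, 0, 0], 1]
    - [[0, 0, -0.2], [0, 0, 0], 1]
    - [[0, 0, -0.2], [0, 0, 0], 1]
    - [[0, 0, -0.2], [0, 0, 0], 1]

```text
clock: 40.4
eef_pos: [0.4664, 0.2646, 0.1447]
ee_rot: [-180.0, 0.0, 113.2]
contact_force: [1.2, -0.6, -4.5]
grip_width: 0.0513
finger_force: 47.9
```

```bash
python3 - <<'E'
from h import *
goto(.4525,.0045,.145,75.7)
E
```

```text
goto [0.4525, 0.0045, 0.145, 75.7] shift [-0.4671, -0.2304, -0.0003] turn [-0.0001, 0.0001, 0.1042] rows 5.2
```

>>> servo_tool:
  rows:
    - [[-0.025, -0.012, 0], [0, 0, 0.006], 1]
    - [[-0.075, -0.037, 0], [0, 0, 0.017], 1]
    - [[-0.145, -0.072, 0], [0, 0, 0.032], 1]
    - [[-0.22, -0.109, 0], [0, 0, 0.049], 1]
    - [[-0.295, -0.146, 0], [0, 0, 0.066], 1]
    - [[-0.365, -0.18, 0], [0, 0, 0.081], 1]
    - [[-0.42, -0.207, 0], [0, 0, 0.094], 1]
    - [[-0.455, -0.2245, 0], [0, 0, 0.1015], 1]

```text
clock: 41.2
eef_pos: [0.4519, 0.008, 0.1443]
ee_rot: [-179.9, 0.1, 76.2]
contact_force: [0.3, 0.4, -3.4]
grip_width: 0.0519
finger_force: 47.8
```

>>> servo_tool:
  rows:
    - [[-0.01, 0, 0.01], [0, 0, 0.0015], 1]
    - [[-0.01, 0, 0.03], [0, 0, 0.0025], 1]
    - [[-0.01, 0, 0.06], [0, 0, 0.0025], 1]
    - [[-0.01, 0, 0.09], [0, 0, 0.0025], 1]
    - [[-0.01, 0, 0.115], [0, 0, 0.0025], 1]
    - [[-0.01, 0, 0.125], [0, 0, 0.0025], 1]
    - [[-0.01, 0, 0.13], [0, 0, 0.0025], 1]
    - [[-0.01, 0, 0.13], [0, 0, 0.0025], 1]

```text
clock: 42.0
eef_pos: [0.4521, 0.0073, 0.0801]
ee_rot: [-180.0, -0.0, 75.8]
contact_force: [0.1, 0.3, -3.2]
grip_width: 0.0517
finger_force: 47.9
```

```bash
python3 - <<'E'
from h import *
s=status.observe(); print(s["eef_pos"],s["ee_rot"],s["contact_force"])
p=shot("wrist"); print(fit_plate([p],.4525,.0045,thr=150),fit_plate([p],.4525,.0045,thr=130))
goto(.4525,.0050,.055,75.7)
E
```

```text
[0.45206215 0.00726421 0.08013689] [-1.79985030e+02 -1.95183104e-02  7.58155334e+01] [ 0.05294399  0.33404869 -3.17978762]
(np.float64(0.4519044874779367), np.float64(0.00393081568137167), np.float64(-14.149247064821518), np.float64(0.5803422927856445)) (np.float64(0.4506223393225472), np.float64(0.0021540637559952142), np.float64(-14.155522680595807), np.float64(0.3011343777179718))
goto [0.4525, 0.005, 0.055, 75.7] shift [-0.004, 0.0014, 0.051] turn [0.0001, -0.0001, 0.0003] rows 0.5
```

>>> servo_tool:
  rows:
    - [[-0.004, 0.001, 0.01], [0, 0, 0], 1]
    - [[-0.004, 0.001, 0.025], [0, 0, 0], 1]
    - [[-0.004, 0.001, 0.04], [0, 0, 0], 1]
    - [[-0.004, 0.001, 0.05], [0, 0, 0], 1]
    - [[-0.004, 0.001, 0.057], [0, 0, 0], 1]
    - [[-0.004, 0.001, 0.062], [0, 0, 0], 1]
    - [[-0.004, 0.001, 0.065], [0, 0, 0], 1]
    - [[-0.004, 0.001, 0.0665], [0, 0, 0], 1]

```text
clock: 42.85
eef_pos: [0.4521, 0.0048, 0.0469]
ee_rot: [180.0, -0.0, 75.8]
contact_force: [-0.6, 0.3, -3.1]
grip_width: 0.0514
finger_force: 47.9
```

>>> servo_tool:
  rows:
    - [[0, 0, 0.0005], [0, 0, 0], 1]
    - [[0, 0, 0.001], [0, 0, 0], 1]
    - [[0, 0, 0.0015], [0, 0, 0], 1]
    - [[0, 0, 0.0015], [0, 0, 0], 1]
    - [[0, 0, 0.0015], [0, 0, 0], 1]
    - [[0, 0, 0.0015], [0, 0, 0], 1]
    - [[0, 0, 0.0015], [0, 0, 0], 1]
    - [[0, 0, 0.0015], [0, 0, 0], 1]

```text
clock: 43.65
eef_pos: [0.452, 0.0047, 0.0463]
ee_rot: [180.0, -0.0, 75.8]
contact_force: [-0.2, 0.7, -3.8]
grip_width: 0.0517
finger_force: 47.9
```

>>> servo_tool:
  rows:
    - [[0, 0, 0.0005], [0, 0, 0], 1]
    - [[0, 0, 0.001], [0, 0, 0], 1]
    - [[0, 0, 0.0015], [0, 0, 0], 1]
    - [[0, 0, 0.0015], [0, 0, 0], 1]
    - [[0, 0, 0.0015], [0, 0, 0], 1]
    - [[0, 0, 0.0015], [0, 0, 0], 1]
    - [[0, 0, 0.0015], [0, 0, 0], 1]
    - [[0, 0, 0.0015], [0, 0, 0], 1]

```text
clock: 44.45
eef_pos: [0.4521, 0.0047, 0.0461]
ee_rot: [180.0, 0.0, 75.8]
contact_force: [-4.4, 0.2, 6.8]
grip_width: 0.0517
finger_force: 49.2
```

Contact again, so I release and rise.

>>> servo_tool:
  rows:
    - [[0, 0, 0], [0, 0, 0], -0.2]
    - [[0, 0, 0], [0, 0, 0], -0.6]
    - [[0, 0, 0], [0, 0, 0], -1]
    - [[0, 0, 0], [0, 0, 0], -1]
    - [[0, 0, 0], [0, 0, 0], -1]
    - [[0, 0, 0], [0, 0, 0], -1]
    - [[0, 0, -0.01], [0, 0, 0], -1]
    - [[0, 0, -0.03], [0, 0, 0], -1]

```text
clock: 45.25
eef_pos: [0.4515, 0.0048, 0.0605]
ee_rot: [-179.9, -0.0, 75.8]
contact_force: [0.0, -0.1, 0.2]
grip_width: 0.0854
finger_force: 0.0
```

>>> servo_tool:
  rows:
    - [[0, 0, -0.03], [0, 0, 0], -1]
    - [[0, 0, -0.09], [0, 0, 0], -1]
    - [[0, 0, -0.18], [0, 0, 0], -1]
    - [[0, 0, -0.28], [0, 0, 0], -1]
    - [[0, 0, -0.38], [0, 0, 0], -1]
    - [[0, 0, -0.48], [0, 0, 0], -1]
    - [[0, 0, -0.56], [0, 0, 0], -1]
    - [[0, 0, -0.6], [0, 0, 0], -1]

```text
clock: 46.05
eef_pos: [0.4525, 0.0053, 0.3655]
ee_rot: [179.6, -0.0, 75.8]
contact_force: [1.3, -0.7, -0.8]
grip_width: 0.0858
finger_force: 0.0
```

>>> servo_tool:
  rows:
    - [[0, 0, 0], [0, 0, 0], -1]
    - [[0, 0, 0], [0, 0, 0], -1]
    - [[0, 0, 0], [0, 0, 0], -1]
    - [[0, 0, 0], [0, 0, 0], -1]
    - [[0, 0, 0], [0, 0, 0], -1]
    - [[0, 0, 0], [0, 0, 0], -1]
    - [[0, 0, 0], [0, 0, 0], -1]
    - [[0, 0, 0], [0, 0, 0], -1]

```text
clock: 46.85
eef_pos: [0.452, 0.0047, 0.3604]
ee_rot: [-180.0, -0.0, 75.8]
contact_force: [0.7, -0.8, -0.0]
grip_width: 0.0853
finger_force: 0.0
```

```bash
python3 - <<'E'
from h import *
p=shot("wrist"); s=shot("scene"); save(p,"w10"); print(status.observe()["eef_pos"])
print(fit_plate([p],.452,.004,thr=150)); print(fit_obj([p],"jar",.452,.004,.008))
im=np.vstack([cv2.resize(s["pixels"][140:270,180:420],(640,347)),cv2.resize(p["pixels"][0:250],(640,250))]); cv2.imwrite("pics/end.png",im[:,:,::-1])
for n in("bowl","tape","spanner","jar_mid","flask_mid","bottle_mid"): print(n,[(np.round(d["position"],3).tolist(),round(d["confidence"],2)) for d in viewer.mark_of(s,n)[:2]])
E
```

```text
[0.4520145  0.00472145 0.360463  ]
(np.float64(0.4519169851378408), np.float64(0.0036040956878571864), np.float64(-14.188800196917605), np.float64(0.8864976167678833))
[np.float64(0.4513), np.float64(0.004), np.float64(-15.0), np.float64(0.0101), np.float64(0.956), 1]
bowl [([0.676, -0.124, -0.0], 0.7)]
tape [([0.617, -0.371, 0.002], 0.83)]
spanner [([0.68, 0.339, 0.001], 0.69)]
jar_mid [([0.451, 0.006, 0.058], 0.84)]
flask_mid [([0.388, -0.392, 0.049], 0.77), ([0.645, 0.112, 0.062], 0.72)]
bottle_mid [([0.47, -0.26, 0.098], 0.61)]
```

View pics/end.png

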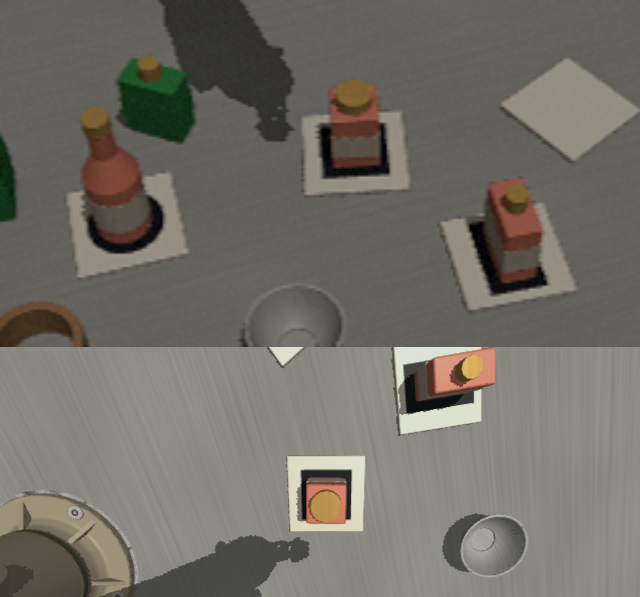

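All three stand upright and centred on their marks: bottle at (120,195), jar at (355,130), flask at (515,235). The bystanders have not moved.

```bash
python3 -c "
from rig import order; print(order.hand_in())"
```

```text
the job is handed in; nothing more can be done
None
```

Job handed in at about 47 s: the round bottle, square jar and oblong flask each stand upright on their matching plates, measured within about 2 mm and 1–2° of centre, and the bowl, tape roll and spanner have not moved.

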